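Release the drawer catch with a dowel

TASK

The little grey cabinet's drawer is held by a spring catch that can only be reached through the small hole in the cabinet's top. Take the dowel from its block, put it through the hole and gently press the catch down - it gives a few millimetres and must not be forced against its stop - and keep it pressed while the damped drawer glides out past the half-open catch by itself. When the drawer stands fully open, set the dowel back upright in its block, all the way down, and let go; leave the other things on the table where they are.

Things in the scene. Friction and masses are not known exactly. Their poses are not given: they have to be found in the camera images.
- cabinet: small grey steel cabinet fixed to the table, left or right of the robot, 170 (its x) x 150 (y) x 90 mm high; origin at the centre of its underside, z up, yaw within 0.3 rad. Its wooden drawer front is on the -x side, 97 mm from the origin, with a dark bar handle 35 mm proud of it; the drawer comes out along -x. A push of more than 25 N on any part of the cabinet damages it
- release_hole (a point): centre of the mouth of the round hole in the cabinet's flat top plate (8 mm thick), 90 mm above the table, 45 mm behind (+x of) the cabinet's centre on its centre line; the hole is 15 mm wide with a 1.5 mm chamfer. Below the plate is open space down to the catch
- catch_middle (a point): fixed point on the hole's axis, 24 mm below its mouth: mean height of the catch's steel cap (22 mm wide), whose top lies 14 to 34 mm below the mouth, different each time, to be found by touch. The catch resists with 5 N at first, 8 N when right down. Pressed 5.5 mm from where it stood it frees the drawer; at 8.5 mm it meets a rigid stop
- drawer (a joint): drawer opening in m: 0 shut, 0.050 fully open. With the catch down, a spring and a damper move it out by themselves in some 3 s, the first 20 mm in about 1 s. If the catch is let up before 0.020, a second tooth stops the drawer at about 0.018 until the catch is pressed again. Not to be pulled
- dowel: loose plain round wooden dowel, 12 mm diameter, 140 mm long, about 30 g; origin at the centre of its lower end, z along it. It stands upright in the block's hole with its lower end on the hole's floor and 110 mm above the block's top
- dowel_block: fixed square wooden block, 70 x 70 x 45 mm; origin at the centre of its underside, z up. In the middle of its top a round hole, 16 mm wide with a 2 mm chamfer, 30 mm deep (floor 15 mm above the table)
- cement_can: bystander: upright small can with light cap, 49 mm wide, 83 mm high; origin under its centre
- film_can: bystander: small black can with grey lid lying on its side, 52 x 33 x 33 mm; origin under its centre
- eraser: bystander: small block eraser in a red sleeve lying flat, 21 x 45 x 13 mm; origin under its centre
Things that resemble listed ones, but are neither listed nor needed, are in the scene too. Of the things that look like the dowel_block, the larger one is meant.

How it is judged:
By the outcome, as a careful person would: the job done as asked, in the order asked, and still so for the second after the job is handed in, with the robot touching nothing.
It also fails if it takes over 64 s, if anything falls off the work surface, if the arm or the gripper's body presses on something with over 40 N, if the wrist force passes 120 N, or if a joint passes its speed limit or range.

ROBOT

A 6-joint arm with a two-finger parallel gripper is mounted at the origin on the work surface; the furniture and walls round the work are solid. World frame = base frame: x ahead of the robot, y to its left, z up, the work surface at z = 0. Lengths are in m, angles in rad, forces in N, time in s.
With the tool pointing down it reaches from about 0.275 to 0.725 m from the base axis. Payload 15.9 kg.
Tool frame: the origin (TCP) lies on the centre line of the jaws, within the pads' length; the fingertips stand 25 mm ahead of it and the grasp point (between the pads) lies 6 mm ahead of it; y points along the fingers, z is the direction in which the jaws open and shut, and the axes are right-handed (so a half turn about y gives the same grasp; the last joint's range is limited). The gripper opens to 85 mm and grips with 20 to 120 N. Pads are 22 mm wide; open, the fingers measure 114 mm over their backs; the gripper's body (76 mm by 85 mm) begins 54 mm behind the grasp point. The pads swing forward as they close: fully open they stand 13 mm farther back than shut.
Start: joints at [1.26, 0.213, -0.034, 1.323, 0, 1.571], TCP at [0.153, 0.476, 0.256] pointing down, gripper open.
Joint ranges: [-2.98, 2.98], [-0.74, 1.72], [-1.14, 1.35], [-2.1, 2.04], [-1.57, 1.44], [-3.14, 3.14]. Speed limits (rad/s): [1.89, 1.89, 2.39, 2.57, 3.14, 3.14].

INTERFACE

Orientations are given as a unit quaternion [x, y, z, w].
In Python, from station import arm gives the robot as it stands.
- The arm moves only by the tool arm_command, never from a script. Its argument "motion" is a list of rows, each an object of numbers: "x", "y", "z": the shift along the tool's x, y, z in m; "rx", "ry", "rz": the turn, a rotation vector about the tool's x, y, z in rad; "claw": the closure in counts, from 0 (fully open) to 255 (shut). A call has 1 to 5 rows; each row shifts and turns the commanded pose from where the row before left it, along the tool's axes as they then stand; what a row does not reach is not made up. A row lasts 1/10 s, in which the tool goes at most 50 mm and 8.59 degrees, less where a joint would pass 70% of its speed; a pose out of reach is approached as far as the arm can. A call is refused whole if a number of a shift passes 0.05 or a number of a turn 0.15, either way. A call with a gripper value outside its range is refused whole. The fingers move at their own pace and stop on an object; "force" is the grip in N (left out, the last holds). Time passes only in rows, so rows that do not move let the fingers close. It gives the time, the measured TCP pose, the force and the opening at its end, in the units of the state.
- arm.state(): the state, without advancing time (a new reading comes with each control period).
- arm.get_image(name): name is "scene" or "top" or "wrist"; returns (picture, depth): 400x640x3 uint8, red, green, blue; 400x640 float32, m along the optical axis (not along the pixel's ray), 0 where there is no reading.
- arm.get_calibration(name): a dict with "fx", "fy", "cx", "cy" (pixels), "rvec" (rotation vector, rad) and "tvec" (3), from world to camera coordinates, as OpenCV has them. Camera axes: x right, y down, z forward; pixel columns grow to the right and rows downward; lengths in m; the calibration is good to about 2 mm. A picture is of the moment at which its call begins: read the wrist's pose just before it. get_calibration takes no time and is no camera call; for the wrist camera it gives the pose at the moment of the call.
- arm.close_job(): hands the job in, once; it reports no verdict.
The state is a dict: "time_s": time; "q": joint angles; "qvel": joint speeds; "effort": joint torques, N m; "tool_pos": TCP position; "tcp_rot": TCP orientation; "contact_force": force on the tool from outside, world axes, zero at the start; "moment": the same for the moment, N m; "grip_width": finger opening in m.
Only numpy, scipy, OpenCV 4.12 (cv2) and the standard library are available. Lean on these libraries where they do the work, as an engineer would, in place of code of your own. Each camera call takes 0.05 s, during which the arm holds its last target.

## Working session

There is one attempt and no reset: what is moved stays moved. The work goes in short steps, Python scripts to look and compute and a tool call to move; the robot and the scene stay as the last step left them, time stands still between calls to the robot, and variables do not carry over. Pictures are saved under pics/ and viewed, and the job is handed in when it is done.

Besides the shell and the picture viewer there is one more tool, called after "Request:" as name(argument=value, ...), one argument or row to a line, values as JSON. arm_command: Moves the arm, as the interface text tells. Its arguments: {"type":"object","properties":{"motion":{"type":"array"},"force":{"type":"number"}},"required":["motion"]}

```bash
mkdir -p pics; ls
python3 - <<'E'
from station import arm
import cv2,numpy as np
s=arm.state();print(s)
for n in ("scene","top","wrist"):
    c=arm.get_calibration(n)
    p,d=arm.get_image(n)
    np.savez(f"pics/{n}0.npz",p=p,d=d,**{k:np.array(v) for k,v in c.items()})
    cv2.imwrite(f"pics/{n}0.png",p[:,:,::-1])
    print(n,c)
E
```

```text
pics
{'time_s': 0.0, 'q': array([ 1.26000336e+00,  2.13348119e-01, -3.50300275e-02,  1.32352379e+00,
       -2.56960559e-05,  1.57079277e+00]), 'qvel': array([-0.00030397, -0.00035549,  0.00057668,  0.00100691, -0.00175606,
        0.00070088]), 'effort': array([-1.03867038e-03, -6.86159635e+01,  4.87117767e+01,  1.74858270e-02,
       -7.74512341e-05, -2.30314822e-05]), 'tool_pos': array([0.15281902, 0.47574783, 0.25583171]), 'tcp_rot': array([ 0.69897399, -0.10949046,  0.10938741, -0.69819882]), 'contact_force': array([-0.60484736, -1.25351983, -0.16596382]), 'moment': array([ 0.01688133,  0.04080079, -0.02841581]), 'grip_width': 0.08533189294437814}
scene {'fx': 500.95052703773007, 'fy': 500.95052703773007, 'cx': 315.4097276705988, 'cy': 197.25559485928645, 'rvec': array([ 2.31562019, -0.52793151,  0.2395059 ]), 'tvec': array([-0.45507731,  0.22335289,  0.98708749])}
top {'fx': 437.8651116249384, 'fy': 437.8651116249384, 'cx': 323.6712106885475, 'cy': 200.62078801723968, 'rvec': array([ 2.26620274, -1.9194104 ,  0.2189071 ]), 'tvec': array([-0.07055826,  0.53833379,  0.94381792])}
wrist {'fx': 306.1116172910659, 'fy': 306.1116172910659, 'cx': 320.1911399785294, 'cy': 202.70620729959492, 'rvec': array([-2.32370727, -1.69496436, -0.26774794]), 'tvec': array([-0.49994749, -0.03975271,  0.37929584])}
```

View pics/scene0.png

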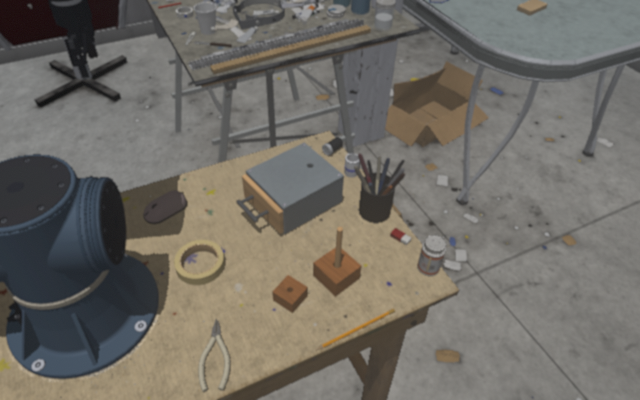

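View pics/top0.png

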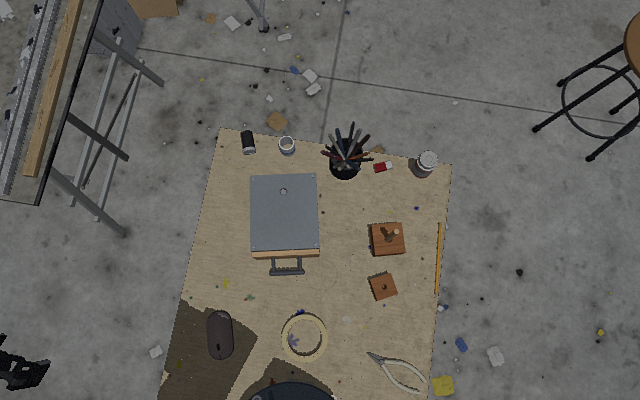

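View pics/wrist0.png

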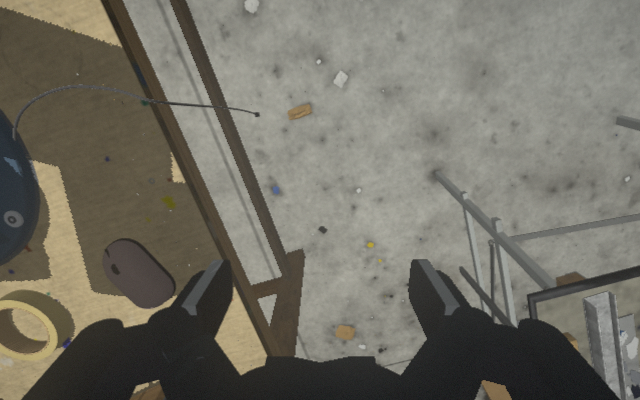

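The pictures show the cabinet at top-image (285,213), with its hole near (283,191). There are two block candidates: the large one with the dowel at (387,238) and a small one at (383,286). The larger fits the description, so I'm confirming it in enlarged crops.

```bash
cat > h.py <<'E'
import numpy as np,cv2
from scipy.spatial.transform import Rotation as R
def ray(c,u,v,z):
    Rm=R.from_rotvec(c['rvec']).as_matrix();t=np.array(c['tvec'])
    o=-Rm.T@t; d=Rm.T@np.array([(u-c['cx'])/c['fx'],(v-c['cy'])/c['fy'],1])
    return o+d*(z-o[2])/d[2]
def proj(c,P):
    q=R.from_rotvec(c['rvec']).apply(np.atleast_2d(P))+c['tvec']
    return np.c_[q[:,0]/q[:,2]*c['fx']+c['cx'],q[:,1]/q[:,2]*c['fy']+c['cy']]
def depthpts(c,d,us,vs):
    z=d[vs,us];X=np.c_[(us-c['cx'])/c['fx']*z,(vs-c['cy'])/c['fy']*z,z]
    return R.from_rotvec(c['rvec']).inv().apply(X-c['tvec'])
def crop(p,u0,v0,u1,v1,k,name):
    cv2.imwrite(name,cv2.resize(p[v0:v1,u0:u1,::-1],None,fx=k,fy=k,interpolation=cv2.INTER_CUBIC))
def load(n): 
    f=np.load(n);return {k:f[k] for k in f.files}
E
python3 - <<'E'
from h import *
f=load('pics/top0.npz')
crop(f['p'],235,160,335,285,4.7,'pics/cab.png')
crop(f['p'],340,200,430,310,5,'pics/blk.png')
g=load('pics/scene0.npz')
crop(g['p'],230,130,390,310,3.3,'pics/sc.png')
# depth: cabinet top points & block tops
vv,uu=np.mgrid[120:400,160:460];uu=uu.ravel();vv=vv.ravel()
P=depthpts(f,f['d'],uu,vv)
for lo,hi,b in ((.08,.1,(235,160,335,285)),(.037,.053,(360,210,415,262)),(.02,.045,(360,265,410,310)),(.1,.2,(360,210,415,262))):
    m=(P[:,2]>lo)&(P[:,2]<hi)&(uu>b[0])&(uu<b[2])&(vv>b[1])&(vv<b[3])
    Q=P[m];print(m.sum(),Q.mean(0),np.median(Q,0)); 
    if len(Q)>20: print(cv2.minAreaRect(Q[:,:2].astype(np.float32)))
E
```

```text
5478 [0.49128456 0.1003704  0.09033006] [0.49003885 0.10005641 0.09070092]
((0.5103238821029663, 0.08392071723937988), (0.21035480499267578, 0.19037184119224548), 12.324575424194336)
872 [ 0.48214701 -0.13836155  0.04575918] [ 0.48028454 -0.13627944  0.04587512]
((0.48372480273246765, -0.13960757851600647), (0.07015345990657806, 0.07058855146169662), 14.51347541809082)
499 [ 0.37494144 -0.14519345  0.03306451] [ 0.37492224 -0.1452215   0.03323904]
((0.3750905394554138, -0.14540328085422516), (0.049540985375642776, 0.050668470561504364), 27.472047805786133)
55 [ 0.48167417 -0.13798704  0.14101019] [ 0.48114114 -0.13791718  0.15009289]
((0.4835127592086792, -0.13877415657043457), (0.010249770246446133, 0.01190873607993126), 83.53238677978516)
```

View pics/cab.png

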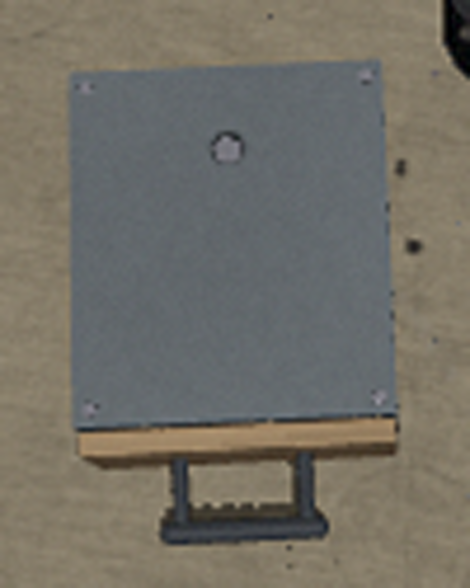

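View pics/blk.png

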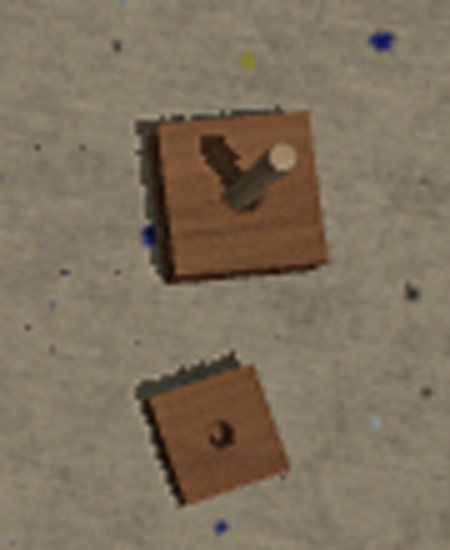

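View pics/sc.png

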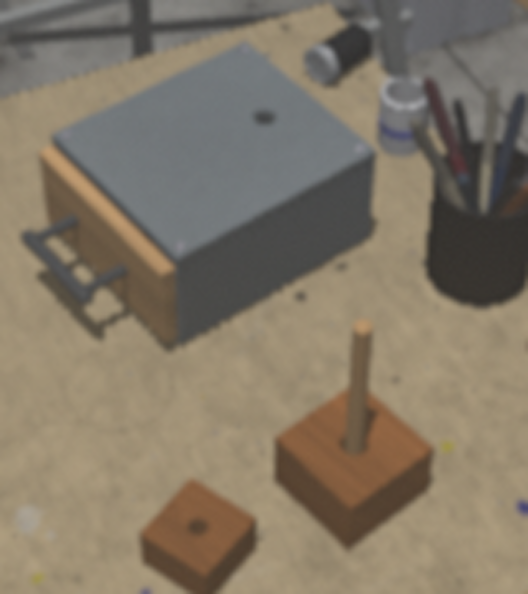

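Run:
```python
from h import *
f=load('pics/top0.npz');g=load('pics/scene0.npz')
T=lambda x,y,k,u0,v0:((x+.5)/k-.5+u0,(y+.5)/k-.5+v0)
print('hole top',ray(f,*T(228,149,4.7,235,160),.09),'scene',ray(g,*T(264,117,3.3,230,130),.09))
C=[ray(f,*T(x,y,4.7,235,160),.09) for x,y in((70,73),(380,62),(397,417),(77,429))]
C=np.array(C);print(C);print('cen',C.mean(0)); b=(C[0]+C[1])/2;a=(C[2]+C[3])/2;d=b-a;print('len',np.linalg.norm(d),'yaw',np.arctan2(d[1],d[0]));w=C[0]-C[1];w2=C[3]-C[2];print(np.linalg.norm(w),np.arctan2(-w[0],w[1]),np.arctan2(-w2[0],w2[1]))
yaw=np.arctan2(d[1],d[0]);print('hole from cabinet',C.mean(0)+.045*np.array([np.cos(yaw),np.sin(yaw),0]))
print('dowel top: top',ray(f,*T(283,157,5,340,200),.155),'scene',ray(g,*T(363,327,3.3,230,130),.155))
B=np.array([ray(f,*T(x,y,5,340,200),.045) for x,y in((157,122),(308,112),(328,263),(173,277))]);print('block',B.mean(0),B)
Bs=np.array([ray(g,*T(x,y,3.3,230,130),.045) for x,y in((276,440),(372,390),(432,447),(348,507))]);print('block sc',Bs.mean(0))
Cs=np.array([ray(g,*T(x,y,3.3,230,130),.09) for x,y in((54,137),(243,44),(374,153),(180,258))]);print('cab sc',Cs.mean(0),Cs)
from station import arm
s=arm.state();r=R.from_quat(s['tcp_rot']).as_matrix();print(r)
w=load('pics/wrist0.npz');Rm=R.from_rotvec(w['rvec']).as_matrix();o=-Rm.T@w['tvec'];print('cam in tool',r.T@(o-s['tool_pos']),'\n',r.T@Rm.T)
```

```text
hole top [0.54192944 0.1107556  0.09      ] scene [0.543801   0.10962474 0.09      ]
[[0.5662281  0.19210992 0.09      ]
 [0.59617463 0.04684477 0.09      ]
 [0.42969409 0.01052835 0.09      ]
 [0.40000956 0.15486296 0.09      ]]
cen [0.49802659 0.1010865  0.09      ]
len 0.17036743443066169 yaw 0.2176096170510456
0.14831978788926695 0.20330276204940795 0.2028363646210895
hole from cabinet [0.54196533 0.11080183 0.09      ]
dowel top: top [ 0.4833077  -0.14018778  0.155     ] scene [ 0.48516978 -0.14197778  0.155     ]
block [ 0.48336782 -0.13966314  0.045     ] [[ 0.50948552 -0.09694988  0.045     ]
 [ 0.5255861  -0.16495226  0.045     ]
 [ 0.45812627 -0.18264907  0.045     ]
 [ 0.44027339 -0.11410137  0.045     ]]
block sc [ 0.4866632  -0.14346576  0.045     ]
cab sc [0.49986249 0.09870603 0.09      ] [[0.40270724 0.15243843 0.09      ]
 [0.56475138 0.18922112 0.09      ]
 [0.59649948 0.04389297 0.09      ]
 [0.43549186 0.00927161 0.09      ]]
[[ 9.52081730e-01 -2.58401793e-04  3.05843609e-01]
 [-3.05843718e-01 -7.84227973e-04  9.52081407e-01]
 [-6.16842933e-06 -9.99999659e-01 -8.25679690e-04]]
cam in tool [-7.93492260e-02 -1.17076759e-01  8.43681884e-05] 
 [[-4.14552611e-04  9.51264790e-01  3.08374977e-01]
 [-7.28002420e-04 -3.08375209e-01  9.51264527e-01]
 [ 9.99999649e-01  1.69851464e-04  8.20360818e-04]]
```

```bash
cat >> h.py <<'E'
def st(s): 
    r=R.from_quat(s['tcp_rot']).as_matrix()
    print('t %.2f pos %s yaw %.4f ydown %s F %s M %s w %.4f'%(s['time_s'],np.round(s['tool_pos'],4),np.arctan2(r[1,2],r[0,2]),np.round(r[:2,1],4),np.round(s['contact_force'],2),np.round(s['moment'],3),s['grip_width']))
def tocmd(s,target,yaw=0.):
    r=R.from_quat(s['tcp_rot']); T=R.from_matrix(np.array([[0,0,1],[-1,0,0],[0,-1,0.]]).copy()); T=R.from_euler('z',yaw)*T
    print('shift tool',np.round(r.inv().apply(np.array(target)-s['tool_pos']),4),'turn',np.round((r.inv()*T).as_rotvec(),4))
E
python3 - <<'E'
from h import *
f=load('pics/top0.npz')
vv,uu=np.mgrid[120:180,320:450];uu=uu.ravel();vv=vv.ravel()
P=depthpts(f,f['d'],uu,vv)
m=(P[:,2]>.1)&(P[:,2]<.3);Q=P[m];print(Q.min(0),Q.max(0),Q.mean(0))
# plan rows
p=np.array([.153,.476]);tgt=np.array([.44,-.10]);a=1.26
for i in range(13):
    d=tgt-p;n=np.linalg.norm(d);stp=d*min(1,.048/n) if n else d
    x=np.array([np.sin(a),-np.cos(a)]);z=np.array([np.cos(a),np.sin(a)])
    print(i,'x %.3f z %.3f'%(stp@x,stp@z),'ry',min(.14,a).__round__(3)); p=p+stp;a-=min(.14,a)
E
```

```text
[ 0.59047626 -0.07240563  0.10011895] [0.70961818 0.04170753 0.16311526] [ 0.65610552 -0.01596403  0.12509278]
0 x 0.034 z -0.034 ry 0.14
1 x 0.038 z -0.029 ry 0.14
2 x 0.042 z -0.024 ry 0.14
3 x 0.045 z -0.018 ry 0.14
4 x 0.047 z -0.011 ry 0.14
5 x 0.048 z -0.005 ry 0.14
6 x 0.048 z 0.002 ry 0.14
7 x 0.047 z 0.009 ry 0.14
8 x 0.046 z 0.015 ry 0.14
9 x 0.043 z 0.021 ry 0.0
10 x 0.043 z 0.021 ry 0.0
11 x 0.043 z 0.021 ry 0.0
12 x 0.043 z 0.021 ry 0.0
```

Request:
arm_command(
  motion=[
    {"x":0.034,"z":-0.034,"ry":0.14,"claw":0},
    {"x":0.038,"z":-0.029,"ry":0.14},
    {"x":0.042,"z":-0.024,"ry":0.14},
    {"x":0.045,"z":-0.018,"ry":0.14},
    {"x":0.047,"z":-0.011,"ry":0.14},
  ],
  force=60,
)

```text
schema error: expected keys x, y, z, rx, ry, rz, claw
```

Request:
arm_command(
  motion=[
    {"x":0.048,"z":-0.005,"ry":0.14},
    {"x":0.048,"z":0.002,"ry":0.14},
    {"x":0.047,"z":0.009,"ry":0.14},
    {"x":0.046,"z":0.015,"ry":0.14},
    {"x":0.043,"z":0.021},
  ],
)

```text
schema error: expected keys x, y, z, rx, ry, rz, claw
```

Request:
arm_command(
  motion=[
    {"x":0.043,"z":0.021},
    {"x":0.03,"z":0.015},
    {"x":0,"z":0},
  ],
)

```text
schema error: expected keys x, y, z, rx, ry, rz, claw
```

Run:
```python
from h import *
from station import arm
s=arm.state();st(s);tocmd(s,[.4835,-.1395,.256])
```

```text
t 0.15 pos [0.1528 0.4758 0.2559] yaw 1.2600 ydown [-0.0003 -0.0008] F [0.04 0.98 0.32] M [-0.043 -0.004  0.024] w 0.0854
shift tool [ 5.030e-01  3.000e-04 -4.847e-01] turn [7.00e-04 1.26e+00 5.00e-04]
```

All keys are needed in each row.

Request:
arm_command(
  motion=[
    {"x":0.034,"y":0,"z":-0.034,"rx":0,"ry":0.14,"rz":0,"claw":0},
    {"x":0.038,"y":0,"z":-0.029,"rx":0,"ry":0.14,"rz":0,"claw":0},
    {"x":0.042,"y":0,"z":-0.024,"rx":0,"ry":0.14,"rz":0,"claw":0},
    {"x":0.045,"y":0,"z":-0.018,"rx":0,"ry":0.14,"rz":0,"claw":0},
    {"x":0.047,"y":0,"z":-0.011,"rx":0,"ry":0.14,"rz":0,"claw":0},
  ],
  force=60,
)

```text
time_s: 0.65
tool_pos: [0.2615, 0.259, 0.2562]
tcp_rot: [-0.618, 0.344, -0.344, 0.618]
contact_force: [1.1, 0.7, -0.0]
grip_width: 0.0853
```

Request:
arm_command(
  motion=[
    {"x":0.048,"y":0,"z":-0.005,"rx":0,"ry":0.14,"rz":0,"claw":0},
    {"x":0.048,"y":0,"z":0.002,"rx":0,"ry":0.14,"rz":0,"claw":0},
    {"x":0.047,"y":0,"z":0.009,"rx":0,"ry":0.14,"rz":0,"claw":0},
    {"x":0.046,"y":0,"z":0.015,"rx":0,"ry":0.14,"rz":0,"claw":0},
    {"x":0.043,"y":0,"z":0.021,"rx":0,"ry":0,"rz":0,"claw":0},
  ],
)

```text
time_s: 1.15
tool_pos: [0.3677, 0.0469, 0.2564]
tcp_rot: [-0.501, 0.499, -0.499, 0.501]
contact_force: [2.0, 1.4, -0.2]
grip_width: 0.0853
```

Run:
```python
from h import *
from station import arm
s=arm.state();st(s);print(s['qvel']);tocmd(s,[.4835,-.1395,.256])
```

```text
t 1.15 pos [0.3677 0.0469 0.2564] yaw 0.0047 ydown [0.0004 0.0001] F [ 2.01  1.44 -0.22] M [ 0.042 -0.085  0.021] w 0.0853
[-1.26142027e+00  2.80740757e-01  2.59886358e-01 -2.57040361e-02
  4.30219868e-04 -1.38476690e+00]
shift tool [0.187  0.0004 0.1149] turn [-0.0004  0.0047 -0.0001]
```

Request:
arm_command(
  motion=[
    {"x":0.042,"y":0,"z":0.026,"rx":0,"ry":0,"rz":0,"claw":0},
    {"x":0.042,"y":0,"z":0.026,"rx":0,"ry":0,"rz":0,"claw":0},
    {"x":0.042,"y":0,"z":0.026,"rx":0,"ry":0,"rz":0,"claw":0},
    {"x":0.042,"y":0,"z":0.026,"rx":0,"ry":0,"rz":0,"claw":0},
    {"x":0,"y":0,"z":0,"rx":0,"ry":0,"rz":0,"claw":0},
  ],
)

```text
time_s: 1.65
tool_pos: [0.4748, -0.1222, 0.2551]
tcp_rot: [0.502, -0.499, 0.498, -0.501]
contact_force: [-1.0, 0.7, -0.5]
grip_width: 0.0854
```

Request:
arm_command(
  motion=[
    {"x":0,"y":0,"z":0,"rx":0,"ry":0,"rz":0,"claw":0},
  ],
)

```text
time_s: 1.75
tool_pos: [0.473, -0.1187, 0.2556]
tcp_rot: [0.502, -0.498, 0.497, -0.502]
contact_force: [0.5, 0.7, 0.1]
grip_width: 0.085
```

Run:
```python
from h import *
from station import arm
s=arm.state();st(s);tocmd(s,[.4835,-.1395,.256])
c=arm.get_calibration('wrist');p,d=arm.get_image('wrist');np.savez('pics/w1.npz',p=p,d=d,**c)
print(proj(c,[[.4835,-.1395,.155],[.4835,-.1395,.045]]))
cv2.imwrite('pics/w1.png',p[:,:,::-1])
crop(p,250,150,390,290,5,'pics/w1c.png')
```

```text
t 1.75 pos [ 0.473  -0.1187  0.2556] yaw 0.0081 ydown [-0.0015  0.0005] F [0.45 0.72 0.1 ] M [-0.009  0.05   0.012] w 0.0850
shift tool [ 0.0208 -0.0004  0.0104] turn [ 0.0015  0.0081 -0.0005]
[[333.94575734 239.12249704]
 [329.77589253 197.87034074]]
```

View pics/w1.png

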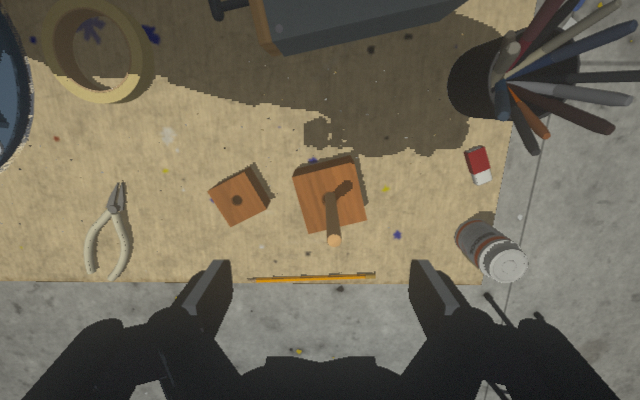

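View pics/w1c.png

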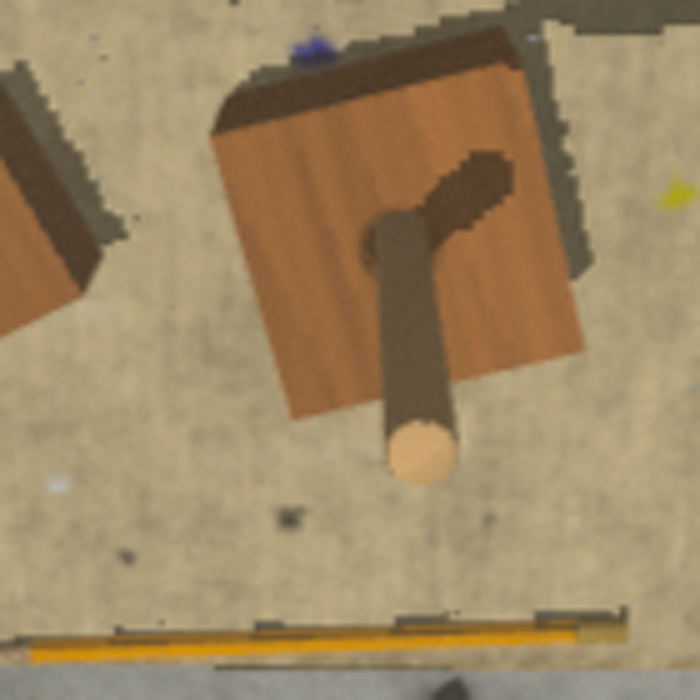

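The wrist view puts the dowel's top at (334,240) and the block's centre at (330,198). Both agree with the estimates to about 1 mm. Moving over it and down.

Request:
arm_command(
  motion=[
    {"x":0.0215,"y":0,"z":0.0108,"rx":0.0015,"ry":0.008,"rz":0,"claw":0},
    {"x":0,"y":0.04,"z":0,"rx":0,"ry":0,"rz":0,"claw":0},
    {"x":0,"y":0.04,"z":0,"rx":0,"ry":0,"rz":0,"claw":0},
    {"x":0,"y":0.03,"z":0,"rx":0,"ry":0,"rz":0,"claw":0},
    {"x":0,"y":0,"z":0,"rx":0,"ry":0,"rz":0,"claw":0},
  ],
)

```text
time_s: 2.3
tool_pos: [0.4817, -0.1376, 0.1434]
tcp_rot: [0.501, -0.5, 0.498, -0.5]
contact_force: [-0.7, -0.6, 1.3]
grip_width: 0.0857
```

Request:
arm_command(
  motion=[
    {"x":0,"y":0,"z":0,"rx":0,"ry":0,"rz":0,"claw":0},
    {"x":0,"y":0,"z":0,"rx":0,"ry":0,"rz":0,"claw":0},
  ],
)

```text
time_s: 2.5
tool_pos: [0.4852, -0.1392, 0.1484]
tcp_rot: [-0.5, 0.498, -0.501, 0.502]
contact_force: [-0.3, -0.2, 0.5]
grip_width: 0.0853
```

Run:
```python
from h import *
from station import arm
s=arm.state();st(s);tocmd(s,[.4838,-.1402,.121])
```

```text
t 2.50 pos [ 0.4852 -0.1392  0.1484] yaw 0.0027 ydown [ 0.0042 -0.0007] F [-0.25 -0.2   0.48] M [-0.007  0.054 -0.013] w 0.0853
shift tool [ 0.0009  0.0274 -0.0015] turn [-0.0042  0.0027  0.0007]
```

Request:
arm_command(
  motion=[
    {"x":0.0007,"y":0.012,"z":-0.001,"rx":-0.002,"ry":0,"rz":0,"claw":0},
    {"x":0,"y":0.012,"z":0,"rx":0,"ry":0,"rz":0,"claw":0},
    {"x":0,"y":0,"z":0,"rx":0,"ry":0,"rz":0,"claw":0},
    {"x":0,"y":0,"z":0,"rx":0,"ry":0,"rz":0,"claw":0},
  ],
)

```text
time_s: 2.9
tool_pos: [0.4829, -0.1401, 0.1219]
tcp_rot: [0.501, -0.5, 0.499, -0.5]
contact_force: [-0.8, -0.6, 0.0]
grip_width: 0.0853
```

Run:
```python
from h import *
from station import arm
s=arm.state();st(s);tocmd(s,[.4838,-.1402,.121])
c=arm.get_calibration('wrist');p,d=arm.get_image('wrist');s=arm.state();st(s)
crop(p,200,180,440,360,3,'pics/w2c.png')
```

```text
t 2.90 pos [ 0.4829 -0.1401  0.1219] yaw 0.0018 ydown [-0.0014  0.0003] F [-0.83 -0.58  0.04] M [-0.019  0.023  0.008] w 0.0853
shift tool [0.0001 0.0009 0.0009] turn [ 0.0014  0.0018 -0.0003]
t 2.95 pos [ 0.4832 -0.1402  0.1223] yaw 0.0018 ydown [-0.0007  0.0001] F [ 0.36 -0.43 -0.83] M [-0.05  -0.025  0.01 ] w 0.0853
```

View pics/w2c.png

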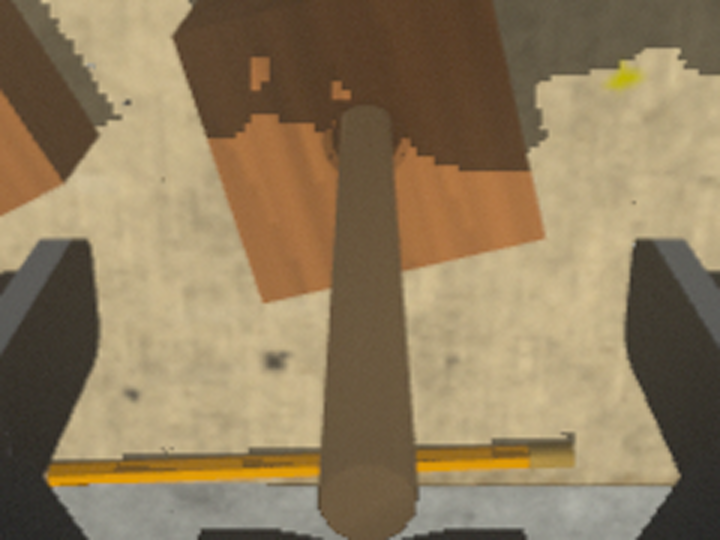

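The dowel stands centred between the fingers (crop column 366, midpoint 364). Closing.

Request:
arm_command(
  motion=[
    {"x":0,"y":0.001,"z":0.0005,"rx":0,"ry":0.001,"rz":0,"claw":150},
    {"x":0,"y":0,"z":0,"rx":0,"ry":0,"rz":0,"claw":200},
    {"x":0,"y":0,"z":0,"rx":0,"ry":0,"rz":0,"claw":255},
    {"x":0,"y":0,"z":0,"rx":0,"ry":0,"rz":0,"claw":255},
    {"x":0,"y":0,"z":0,"rx":0,"ry":0,"rz":0,"claw":255},
  ],
  force=30,
)

```text
time_s: 3.45
tool_pos: [0.4838, -0.1401, 0.1214]
tcp_rot: [0.5, -0.5, 0.5, -0.5]
contact_force: [0.6, -0.2, -0.0]
grip_width: 0.0123
```

Request:
arm_command(
  motion=[
    {"x":0,"y":0,"z":0,"rx":0,"ry":0,"rz":0,"claw":255},
    {"x":0,"y":0,"z":0,"rx":0,"ry":0,"rz":0,"claw":255},
    {"x":0,"y":0,"z":0,"rx":0,"ry":0,"rz":0,"claw":255},
    {"x":0,"y":0,"z":0,"rx":0,"ry":0,"rz":0,"claw":255},
  ],
  force=60,
)

```text
time_s: 3.85
tool_pos: [0.4838, -0.1402, 0.1215]
tcp_rot: [0.5, -0.5, 0.5, -0.5]
contact_force: [-0.1, 0.8, 5.5]
grip_width: 0.0104
```

Run:
```python
from h import *
from station import arm
s=arm.state();st(s)
```

```text
t 3.85 pos [ 0.4838 -0.1402  0.1215] yaw 0.0009 ydown [-0.0002 -0.0001] F [-0.06  0.82  5.5 ] M [ 0.02   0.253 -0.009] w 0.0104
```

Request:
arm_command(
  motion=[
    {"x":0,"y":-0.015,"z":0,"rx":0,"ry":0,"rz":0,"claw":255},
    {"x":0,"y":-0.03,"z":0,"rx":0,"ry":0,"rz":0,"claw":255},
    {"x":0,"y":-0.04,"z":0,"rx":0,"ry":0,"rz":0,"claw":255},
    {"x":0,"y":-0.04,"z":0,"rx":0,"ry":0,"rz":0,"claw":255},
    {"x":-0.02,"y":0,"z":0.004,"rx":0,"ry":0,"rz":0,"claw":255},
  ],
)

```text
time_s: 4.35
tool_pos: [0.4894, -0.1216, 0.251]
tcp_rot: [0.499, -0.498, 0.502, -0.501]
contact_force: [-0.3, 0.1, -0.8]
grip_width: 0.0106
```

Request:
arm_command(
  motion=[
    {"x":-0.045,"y":0,"z":0.01,"rx":0,"ry":0,"rz":0,"claw":255},
    {"x":-0.045,"y":0,"z":0.01,"rx":0,"ry":0,"rz":0,"claw":255},
    {"x":-0.045,"y":0,"z":0.01,"rx":0,"ry":0,"rz":0,"claw":255},
    {"x":-0.045,"y":0,"z":0.01,"rx":0,"ry":0,"rz":0,"claw":255},
    {"x":-0.03,"y":0,"z":0.009,"rx":0,"ry":0,"rz":0,"claw":255},
  ],
)

```text
time_s: 4.85
tool_pos: [0.5366, 0.0927, 0.246]
tcp_rot: [0.501, -0.5, 0.499, -0.5]
contact_force: [-0.3, -1.3, -0.5]
grip_width: 0.0104
```

Request:
arm_command(
  motion=[
    {"x":-0.02,"y":0,"z":0.004,"rx":0,"ry":0,"rz":0,"claw":255},
    {"x":0,"y":0,"z":0,"rx":0,"ry":0,"rz":0,"claw":255},
    {"x":0,"y":0,"z":0,"rx":0,"ry":0,"rz":0,"claw":255},
    {"x":0,"y":0,"z":0,"rx":0,"ry":0,"rz":0,"claw":255},
    {"x":0,"y":0,"z":0,"rx":0,"ry":0,"rz":0,"claw":255},
  ],
)

```text
time_s: 5.35
tool_pos: [0.5405, 0.109, 0.2464]
tcp_rot: [-0.5, 0.5, -0.5, 0.5]
contact_force: [0.4, 0.1, 0.3]
grip_width: 0.0101
```

```bash
cat > look.py <<'E'
from h import *
from station import arm
import sys
n=sys.argv[1]
s=arm.state();st(s)
c=arm.get_calibration('wrist');p,d=arm.get_image('wrist');np.savez(f'pics/{n}.npz',p=p,d=d,pos=s['tool_pos'],rot=s['tcp_rot'],**c)
st(arm.state())
crop(p,270,160,370,310,4 if len(sys.argv)<3 else 5,f'pics/{n}c.png')
E
python3 look.py w3
```

```text
t 5.35 pos [0.5405 0.109  0.2464] yaw -0.0002 ydown [-0.0005 -0.0001] F [0.43 0.07 0.35] M [-0.02   0.023 -0.015] w 0.0101
t 5.40 pos [0.5405 0.1091 0.2464] yaw -0.0002 ydown [-0.0004 -0.    ] F [-0.39 -0.47 -0.21] M [ 0.025  0.029 -0.021] w 0.0104
```

View pics/w3c.png

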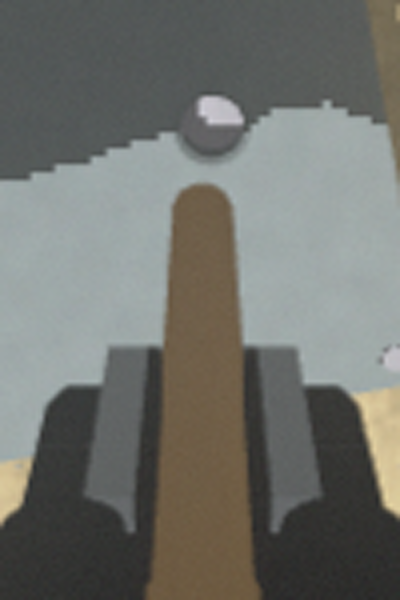

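Run:
```python
from h import *
w=load('pics/w3.npz')
for tip in ((320.4,212.6),(320.4,213.3)):
  print('tip',ray(w,*tip,.1399),'hole',ray(w,322.6,191.1,.09),'tcp',w['pos'])
P=proj(w,np.array([[.542+.0075*np.cos(a),.1105+.0075*np.sin(a),.09] for a in np.linspace(0,6.28,60)]))
print(P.min(0),P.max(0))
crop(w['p'],305,175,340,225,12,'pics/w3d.png')
```

```text
tip [0.54043186 0.10786759 0.1399    ] hole [0.54253492 0.11114133 0.09      ] tcp [0.54047528 0.10899302 0.24636044]
tip [0.54043205 0.10729063 0.1399    ] hole [0.54253492 0.11114133 0.09      ] tcp [0.54047528 0.10899302 0.24636044]
[313.95065594 183.92588495] [330.10233372 199.47875193]
```

View pics/w3d.png

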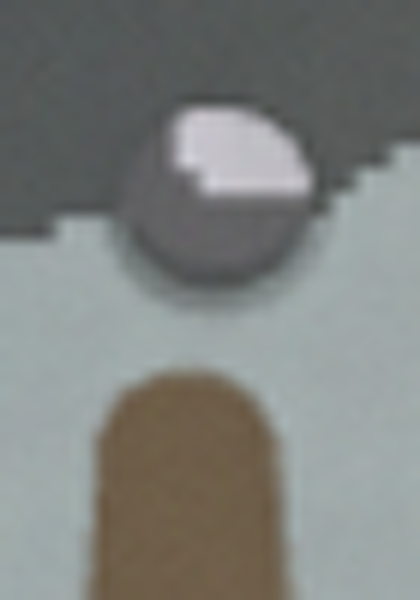

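The hole is centred at wrist pixel (322.7,190.6) and the dowel's tip at (320.2,212.9). The tip needs about +2 mm in x and +3 mm in y. I'll correct that, go lower and look again.

Request:
arm_command(
  motion=[
    {"x":-0.003,"y":0.01,"z":0.0022,"rx":0,"ry":0,"rz":0,"claw":255},
    {"x":0,"y":0.015,"z":0,"rx":0,"ry":0,"rz":0,"claw":255},
    {"x":0,"y":0.012,"z":0,"rx":0,"ry":0,"rz":0,"claw":255},
    {"x":0,"y":0.003,"z":0,"rx":0,"ry":0,"rz":0,"claw":255},
    {"x":0,"y":0,"z":0,"rx":0,"ry":0,"rz":0,"claw":255},
  ],
)

```text
time_s: 5.9
tool_pos: [0.5425, 0.1128, 0.2057]
tcp_rot: [0.501, -0.5, 0.499, -0.5]
contact_force: [0.2, 0.0, 0.2]
grip_width: 0.0107
```

Request:
arm_command(
  motion=[
    {"x":0,"y":0,"z":0,"rx":0,"ry":0,"rz":0,"claw":255},
    {"x":0,"y":0,"z":0,"rx":0,"ry":0,"rz":0,"claw":255},
    {"x":0,"y":0,"z":0,"rx":0,"ry":0,"rz":0,"claw":255},
  ],
)

```text
time_s: 6.2
tool_pos: [0.543, 0.1129, 0.2067]
tcp_rot: [-0.5, 0.5, -0.5, 0.5]
contact_force: [-0.1, -0.1, -0.3]
grip_width: 0.0105
```

```bash
python3 look.py w4
python3 - <<'E'
from h import *
w=load('pics/w4.npz')
crop(w['p'],290,185,350,230,10,'pics/w4d.png')
E
```

```text
t 6.20 pos [0.543  0.1129 0.2067] yaw 0.0009 ydown [0.0002 0.0001] F [-0.13 -0.06 -0.25] M [-0.047 -0.031  0.036] w 0.0105
t 6.25 pos [0.5429 0.113  0.2066] yaw 0.0009 ydown [0.0001 0.0001] F [-0.21 -0.44  0.55] M [-0.035  0.05  -0.026] w 0.0108
```

View pics/w4d.png

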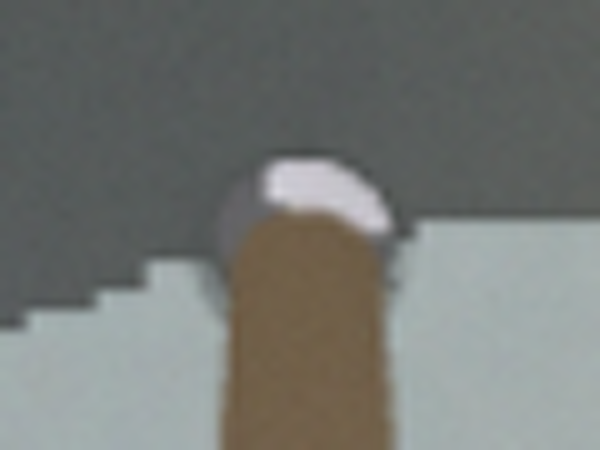

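Run:
```python
from h import *
w=load('pics/w4.npz')
zt=.2067-.1065
print('tip',ray(w,320.35,213.,zt),'arc', ray(w,320.35,205.5,zt))
print('rim',ray(w,320.1,200.2,.0885),ray(w,320.1,200.2,.09))
print('outer L/R',ray(w,(205.5)/10+289.5,212,.09),ray(w,(405.5)/10+289.5,212,.09))
for c in ((.5428,.1112),(.5425,.1105),(.543,.112)):
  P=proj(w,np.array([[c[0]+.0075*np.cos(a),c[1]+.0075*np.sin(a),.0885] for a in np.linspace(0,6.28,90)]));print(c,(P.min(0)-[289.5,184.5])*10,(P.max(0)-[289.5,184.5])*10)
```

```text
tip [0.5429719  0.11150837 0.1002    ] arc [0.54296284 0.11764291 0.1002    ]
rim [0.54278183 0.11825283 0.0885    ] [0.54277968 0.11872292 0.09      ]
outer L/R [0.53464464 0.10869111 0.09      ] [0.55085901 0.10870481 0.09      ]
(0.5428, 0.1112) [213.88280568 151.7182658 ] [398.37747822 326.26768966]
(0.5425, 0.1105) [210.26266456 160.00674235] [394.60019011 334.25558623]
(0.543, 0.112) [216.26781839 142.22651664] [400.9433712  317.12060792]
```

Request:
arm_command(
  motion=[
    {"x":0.0007,"y":0.004,"z":-0.0003,"rx":0,"ry":0,"rz":0,"claw":255},
    {"x":0,"y":0.004,"z":0,"rx":0,"ry":0,"rz":0,"claw":255},
    {"x":0,"y":0.003,"z":0,"rx":0,"ry":0,"rz":0,"claw":255},
    {"x":0,"y":0,"z":0,"rx":0,"ry":0,"rz":0,"claw":255},
    {"x":0,"y":0,"z":0,"rx":0,"ry":0,"rz":0,"claw":255},
  ],
)

```text
time_s: 6.75
tool_pos: [0.5424, 0.1122, 0.1952]
tcp_rot: [0.5, -0.5, 0.5, -0.5]
contact_force: [0.5, 0.5, -0.2]
grip_width: 0.0105
```

Request:
arm_command(
  motion=[
    {"x":0,"y":0.0015,"z":0,"rx":0,"ry":0,"rz":0,"claw":255},
    {"x":0,"y":0,"z":0,"rx":0,"ry":0,"rz":0,"claw":255},
    {"x":0,"y":0,"z":0,"rx":0,"ry":0,"rz":0,"claw":255},
  ],
)

```text
time_s: 7.05
tool_pos: [0.5425, 0.1122, 0.1938]
tcp_rot: [0.5, -0.5, 0.5, -0.5]
contact_force: [-0.4, -0.3, 0.1]
grip_width: 0.0105
```

```bash
python3 look.py w5
python3 - <<'E'
from h import *
w=load('pics/w5.npz')
crop(w['p'],290,185,350,230,10,'pics/w5d.png')
E
```

```text
t 7.05 pos [0.5425 0.1122 0.1938] yaw 0.0010 ydown [-0.0004  0.    ] F [-0.35 -0.27  0.15] M [0.021 0.015 0.031] w 0.0105
t 7.10 pos [0.5425 0.1122 0.1938] yaw 0.0009 ydown [-0.0004  0.    ] F [-0.18 -0.55 -0.64] M [ 0.022 -0.019  0.027] w 0.0105
```

View pics/w5d.png

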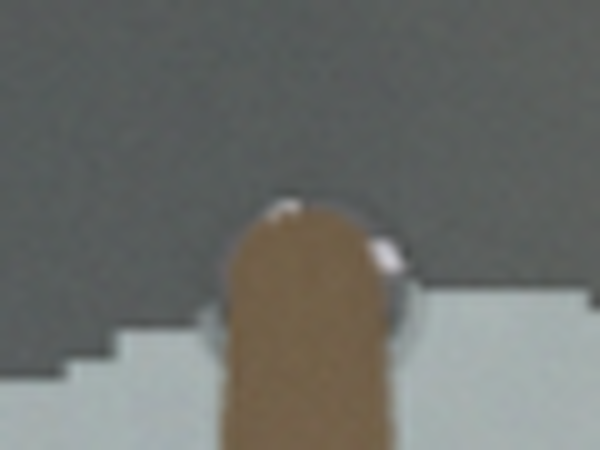

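The tip is inside the chamfer with no force, but about 1 mm too far toward +y. Shifting it and going down.

Request:
arm_command(
  motion=[
    {"x":0.001,"y":0.001,"z":0.0002,"rx":0,"ry":0,"rz":0,"claw":255},
    {"x":0,"y":0.002,"z":0,"rx":0,"ry":0,"rz":0,"claw":255},
    {"x":0,"y":0.002,"z":0,"rx":0,"ry":0,"rz":0,"claw":255},
    {"x":0,"y":0,"z":0,"rx":0,"ry":0,"rz":0,"claw":255},
    {"x":0,"y":0,"z":0,"rx":0,"ry":0,"rz":0,"claw":255},
  ],
)

```text
time_s: 7.6
tool_pos: [0.5426, 0.1112, 0.1887]
tcp_rot: [0.5, -0.5, 0.5, -0.5]
contact_force: [0.9, -0.4, -0.1]
grip_width: 0.0099
```

```bash
python3 look.py w6
python3 - <<'E'
from h import *
w=load('pics/w6.npz')
crop(w['p'],290,185,350,230,10,'pics/w6d.png')
E
```

```text
t 7.60 pos [0.5426 0.1112 0.1887] yaw 0.0010 ydown [-0.0007 -0.    ] F [ 0.91 -0.37 -0.07] M [-0.029  0.004 -0.01 ] w 0.0099
t 7.65 pos [0.5426 0.1112 0.1888] yaw 0.0009 ydown [-0.0005  0.    ] F [-0.36  0.02 -0.97] M [-0.026 -0.065 -0.023] w 0.0104
```

View pics/w6d.png

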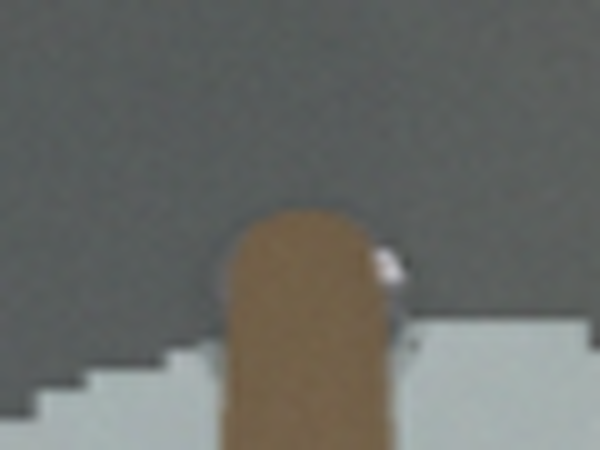

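Request:
arm_command(
  motion=[
    {"x":0,"y":0.002,"z":0,"rx":0,"ry":0,"rz":0,"claw":255},
    {"x":0,"y":0.001,"z":0,"rx":0,"ry":0,"rz":0,"claw":255},
    {"x":0,"y":0.001,"z":0,"rx":0,"ry":0,"rz":0,"claw":255},
    {"x":0,"y":0,"z":0,"rx":0,"ry":0,"rz":0,"claw":255},
    {"x":0,"y":0,"z":0,"rx":0,"ry":0,"rz":0,"claw":255},
  ],
)

```text
time_s: 8.15
tool_pos: [0.5426, 0.1112, 0.1848]
tcp_rot: [0.5, -0.5, 0.5, -0.5]
contact_force: [-0.8, -0.3, -0.8]
grip_width: 0.0104
```

Request:
arm_command(
  motion=[
    {"x":0,"y":0.001,"z":0,"rx":0,"ry":0,"rz":0,"claw":255},
    {"x":0,"y":0.001,"z":0,"rx":0,"ry":0,"rz":0,"claw":255},
    {"x":0,"y":0,"z":0,"rx":0,"ry":0,"rz":0,"claw":255},
    {"x":0,"y":0,"z":0,"rx":0,"ry":0,"rz":0,"claw":255},
  ],
)

```text
time_s: 8.55
tool_pos: [0.5426, 0.1112, 0.1827]
tcp_rot: [0.5, -0.5, 0.5, -0.5]
contact_force: [-0.2, -0.2, 0.1]
grip_width: 0.0103
```

Tip at z≈0.076 with no contact yet, so I'm continuing in 2 mm touches.

Request:
arm_command(
  motion=[
    {"x":0,"y":0.001,"z":0,"rx":0,"ry":0,"rz":0,"claw":255},
    {"x":0,"y":0.001,"z":0,"rx":0,"ry":0,"rz":0,"claw":255},
    {"x":0,"y":0,"z":0,"rx":0,"ry":0,"rz":0,"claw":255},
    {"x":0,"y":0,"z":0,"rx":0,"ry":0,"rz":0,"claw":255},
  ],
)

```text
time_s: 8.95
tool_pos: [0.5426, 0.1112, 0.1808]
tcp_rot: [0.5, -0.5, 0.5, -0.5]
contact_force: [-0.7, -0.1, -0.1]
grip_width: 0.0105
```

Request:
arm_command(
  motion=[
    {"x":0,"y":0.001,"z":0,"rx":0,"ry":0,"rz":0,"claw":255},
    {"x":0,"y":0.001,"z":0,"rx":0,"ry":0,"rz":0,"claw":255},
    {"x":0,"y":0,"z":0,"rx":0,"ry":0,"rz":0,"claw":255},
    {"x":0,"y":0,"z":0,"rx":0,"ry":0,"rz":0,"claw":255},
  ],
)

```text
time_s: 9.35
tool_pos: [0.5427, 0.1112, 0.1788]
tcp_rot: [0.5, -0.5, 0.5, -0.5]
contact_force: [-0.2, -0.1, 0.1]
grip_width: 0.0104
```

Request:
arm_command(
  motion=[
    {"x":0,"y":0.001,"z":0,"rx":0,"ry":0,"rz":0,"claw":255},
    {"x":0,"y":0.001,"z":0,"rx":0,"ry":0,"rz":0,"claw":255},
    {"x":0,"y":0,"z":0,"rx":0,"ry":0,"rz":0,"claw":255},
    {"x":0,"y":0,"z":0,"rx":0,"ry":0,"rz":0,"claw":255},
  ],
)

```text
time_s: 9.75
tool_pos: [0.5428, 0.1112, 0.177]
tcp_rot: [-0.5, 0.5, -0.5, 0.5]
contact_force: [-0.4, 0.0, 5.2]
grip_width: 0.0103
```

Contact: 5.2 N at TCP z≈0.177, so the catch top corresponds to TCP z≈0.1778. Pressing on slowly.

Request:
arm_command(
  motion=[
    {"x":0,"y":0.001,"z":0,"rx":0,"ry":0,"rz":0,"claw":255},
    {"x":0,"y":0.001,"z":0,"rx":0,"ry":0,"rz":0,"claw":255},
    {"x":0,"y":0.001,"z":0,"rx":0,"ry":0,"rz":0,"claw":255},
    {"x":0,"y":0.001,"z":0,"rx":0,"ry":0,"rz":0,"claw":255},
    {"x":0,"y":0,"z":0,"rx":0,"ry":0,"rz":0,"claw":255},
  ],
)

```text
time_s: 10.25
tool_pos: [0.5429, 0.1112, 0.173]
tcp_rot: [-0.5, 0.5, -0.5, 0.5]
contact_force: [-1.1, 0.2, 5.6]
grip_width: 0.0106
```

Request:
arm_command(
  motion=[
    {"x":0,"y":0.0005,"z":0,"rx":0,"ry":0,"rz":0,"claw":255},
    {"x":0,"y":0,"z":0,"rx":0,"ry":0,"rz":0,"claw":255},
    {"x":0,"y":0,"z":0,"rx":0,"ry":0,"rz":0,"claw":255},
  ],
)

```text
time_s: 10.55
tool_pos: [0.5428, 0.1112, 0.1723]
tcp_rot: [0.5, -0.5, 0.5, -0.5]
contact_force: [0.9, 1.0, 3.1]
grip_width: 0.0108
```

```bash
cat > look2.py <<'E'
from h import *
from station import arm
import sys
n=sys.argv[1]
st(arm.state())
p,d=arm.get_image('top');cv2.imwrite(f'pics/{n}t.png',p[:,:,::-1])
crop(p,235,160,335,285,4,f'pics/{n}tc.png')
st(arm.state())
p,d=arm.get_image('wrist');crop(p,230,160,410,310,4,f'pics/{n}w.png')
s=arm.state();st(s)
E
python3 look2.py a
```

```text
t 10.55 pos [0.5428 0.1112 0.1723] yaw 0.0009 ydown [-0.0002  0.0001] F [0.91 1.03 3.09] M [ 0.058 -0.242  0.019] w 0.0108
t 10.60 pos [0.5428 0.1112 0.1723] yaw 0.0009 ydown [-0.0001  0.0001] F [0.91 0.24 2.96] M [ 0.084 -0.285 -0.026] w 0.0106
t 10.65 pos [0.5428 0.1112 0.1723] yaw 0.0009 ydown [-0.0002  0.0001] F [0.56 0.23 3.17] M [ 0.052 -0.368  0.008] w 0.0106
```

View pics/atc.png

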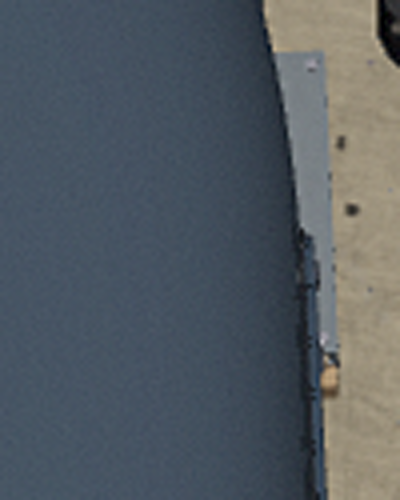

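View pics/aw.png

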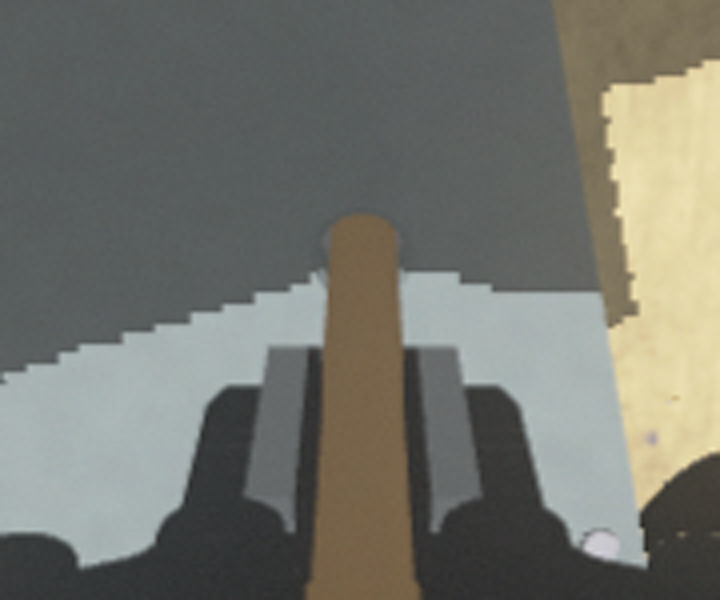

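The top crop shows a gap between the plate edge (y 352) and the drawer front (y 365–395), so the drawer seems to have started. Holding still and rechecking.

Request:
arm_command(
  motion=[
    {"x":0,"y":0,"z":0,"rx":0,"ry":0,"rz":0,"claw":255},
    {"x":0,"y":0,"z":0,"rx":0,"ry":0,"rz":0,"claw":255},
    {"x":0,"y":0,"z":0,"rx":0,"ry":0,"rz":0,"claw":255},
  ],
)

```text
time_s: 10.95
tool_pos: [0.5428, 0.1112, 0.1725]
tcp_rot: [-0.5, 0.5, -0.5, 0.5]
contact_force: [0.8, 0.4, 4.9]
grip_width: 0.0102
```

```bash
python3 look2.py b
python3 - <<'E'
from h import *
from station import arm
p,d=arm.get_image('scene');crop(p,200,120,400,300,4,'pics/bs.png')
E
```

```text
t 10.95 pos [0.5428 0.1112 0.1725] yaw 0.0009 ydown [0.     0.0001] F [0.82 0.42 4.85] M [ 0.016 -0.286 -0.032] w 0.0102
t 11.00 pos [0.5428 0.1112 0.1725] yaw 0.0009 ydown [-0.      0.0001] F [ 1.58 -0.34  6.61] M [ 0.037 -0.259  0.018] w 0.0103
t 11.05 pos [0.5428 0.1112 0.1725] yaw 0.0010 ydown [0.     0.0001] F [1.2  0.15 6.49] M [ 0.012 -0.259 -0.016] w 0.0104
```

View pics/btc.png

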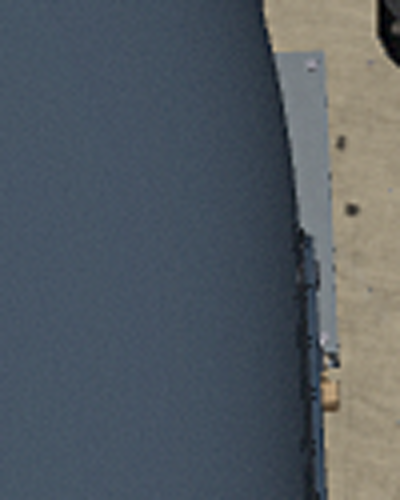

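View pics/bs.png

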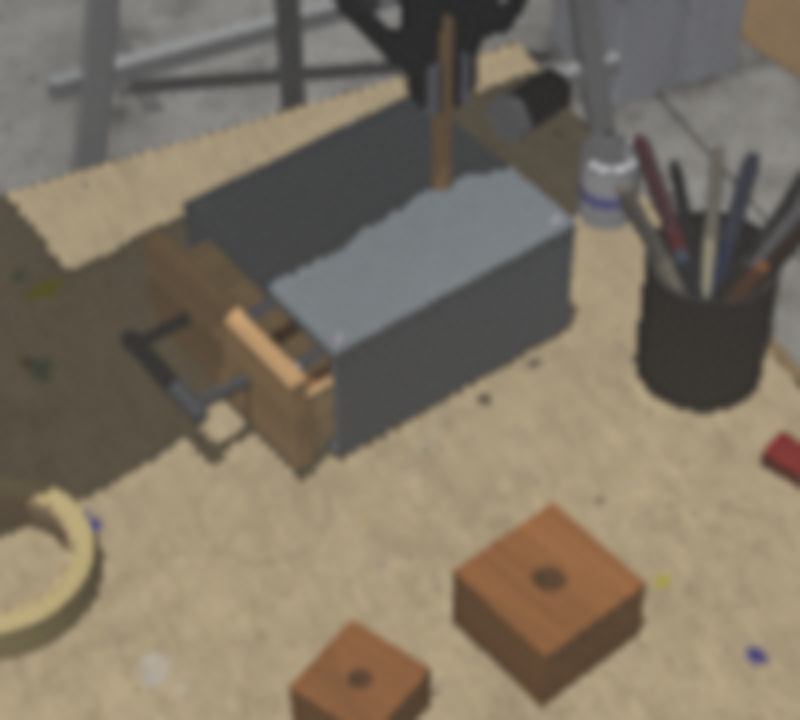

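The drawer is gliding out (15–20 mm). I'm adding a small margin and holding.

Request:
arm_command(
  motion=[
    {"x":0,"y":0.0004,"z":0,"rx":0,"ry":0,"rz":0,"claw":255},
    {"x":0,"y":0.0003,"z":0,"rx":0,"ry":0,"rz":0,"claw":255},
    {"x":0,"y":0,"z":0,"rx":0,"ry":0,"rz":0,"claw":255},
    {"x":0,"y":0,"z":0,"rx":0,"ry":0,"rz":0,"claw":255},
    {"x":0,"y":0,"z":0,"rx":0,"ry":0,"rz":0,"claw":255},
  ],
)

```text
time_s: 11.6
tool_pos: [0.5429, 0.1112, 0.1718]
tcp_rot: [-0.5, 0.5, -0.5, 0.5]
contact_force: [1.1, 0.5, 6.4]
grip_width: 0.0105
```

Request:
arm_command(
  motion=[
    {"x":0,"y":0,"z":0,"rx":0,"ry":0,"rz":0,"claw":255},
    {"x":0,"y":0,"z":0,"rx":0,"ry":0,"rz":0,"claw":255},
    {"x":0,"y":0,"z":0,"rx":0,"ry":0,"rz":0,"claw":255},
    {"x":0,"y":0,"z":0,"rx":0,"ry":0,"rz":0,"claw":255},
    {"x":0,"y":0,"z":0,"rx":0,"ry":0,"rz":0,"claw":255},
  ],
)

```text
time_s: 12.1
tool_pos: [0.5428, 0.1113, 0.1718]
tcp_rot: [-0.5, 0.5, -0.5, 0.5]
contact_force: [1.2, -0.2, 5.9]
grip_width: 0.0107
```

Request:
arm_command(
  motion=[
    {"x":0,"y":0,"z":0,"rx":0,"ry":0,"rz":0,"claw":255},
    {"x":0,"y":0,"z":0,"rx":0,"ry":0,"rz":0,"claw":255},
    {"x":0,"y":0,"z":0,"rx":0,"ry":0,"rz":0,"claw":255},
    {"x":0,"y":0,"z":0,"rx":0,"ry":0,"rz":0,"claw":255},
    {"x":0,"y":0,"z":0,"rx":0,"ry":0,"rz":0,"claw":255},
  ],
)

```text
time_s: 12.6
tool_pos: [0.5428, 0.1112, 0.1718]
tcp_rot: [-0.5, 0.5, -0.5, 0.5]
contact_force: [0.6, -0.1, 6.9]
grip_width: 0.0104
```

Request:
arm_command(
  motion=[
    {"x":0,"y":0,"z":0,"rx":0,"ry":0,"rz":0,"claw":255},
    {"x":0,"y":0,"z":0,"rx":0,"ry":0,"rz":0,"claw":255},
    {"x":0,"y":0,"z":0,"rx":0,"ry":0,"rz":0,"claw":255},
    {"x":0,"y":0,"z":0,"rx":0,"ry":0,"rz":0,"claw":255},
    {"x":0,"y":0,"z":0,"rx":0,"ry":0,"rz":0,"claw":255},
  ],
)

```text
time_s: 13.1
tool_pos: [0.5428, 0.1112, 0.1718]
tcp_rot: [-0.5, 0.5, -0.5, 0.5]
contact_force: [0.4, 0.4, 5.7]
grip_width: 0.0106
```

```bash
python3 look2.py c
python3 - <<'E'
from h import *
from station import arm
p,d=arm.get_image('scene');crop(p,200,120,400,300,4,'pics/cs.png')
E
```

```text
t 13.10 pos [0.5428 0.1112 0.1718] yaw 0.0009 ydown [0.0001 0.0001] F [0.4  0.44 5.67] M [ 0.026 -0.207 -0.036] w 0.0106
t 13.15 pos [0.5429 0.1112 0.1718] yaw 0.0009 ydown [0.0001 0.0001] F [1.17 0.62 5.8 ] M [ 0.023 -0.236  0.024] w 0.0105
t 13.20 pos [0.5428 0.1112 0.1718] yaw 0.0009 ydown [0.0001 0.0001] F [0.18 0.92 6.08] M [ 0.006 -0.248 -0.016] w 0.0104
```

View pics/cs.png

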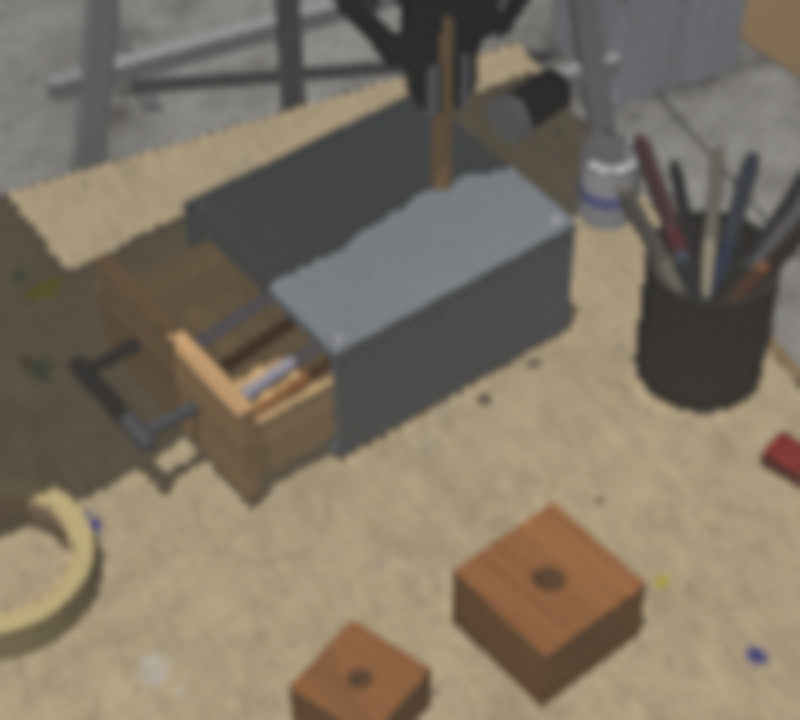

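View pics/cw.png

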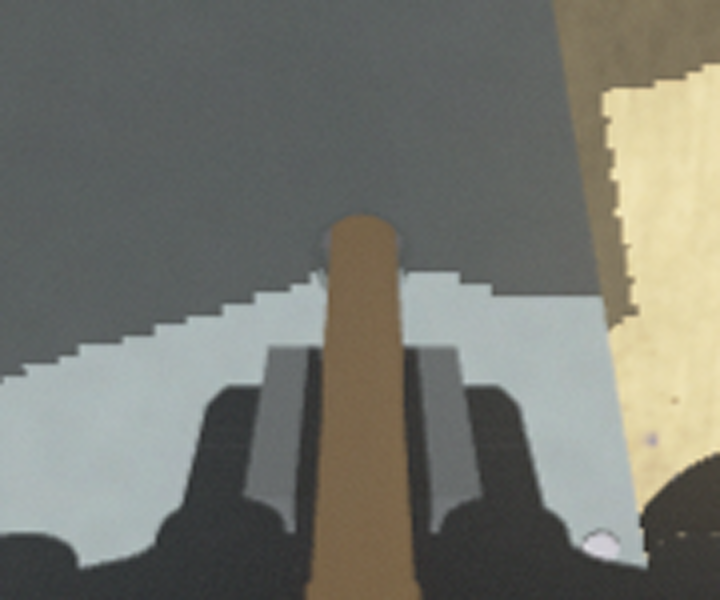

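Request:
arm_command(
  motion=[
    {"x":0,"y":0,"z":0,"rx":0,"ry":0,"rz":0,"claw":255},
    {"x":0,"y":0,"z":0,"rx":0,"ry":0,"rz":0,"claw":255},
    {"x":0,"y":0,"z":0,"rx":0,"ry":0,"rz":0,"claw":255},
    {"x":0,"y":0,"z":0,"rx":0,"ry":0,"rz":0,"claw":255},
    {"x":0,"y":0,"z":0,"rx":0,"ry":0,"rz":0,"claw":255},
  ],
)

```text
time_s: 13.75
tool_pos: [0.5428, 0.1112, 0.1718]
tcp_rot: [-0.5, 0.5, -0.5, 0.5]
contact_force: [0.4, -0.3, 5.8]
grip_width: 0.0105
```

Request:
arm_command(
  motion=[
    {"x":0,"y":0,"z":0,"rx":0,"ry":0,"rz":0,"claw":255},
    {"x":0,"y":0,"z":0,"rx":0,"ry":0,"rz":0,"claw":255},
    {"x":0,"y":0,"z":0,"rx":0,"ry":0,"rz":0,"claw":255},
    {"x":0,"y":0,"z":0,"rx":0,"ry":0,"rz":0,"claw":255},
    {"x":0,"y":0,"z":0,"rx":0,"ry":0,"rz":0,"claw":255},
  ],
)

```text
time_s: 14.25
tool_pos: [0.5428, 0.1112, 0.1718]
tcp_rot: [-0.5, 0.5, -0.5, 0.5]
contact_force: [1.4, -0.3, 5.9]
grip_width: 0.0106
```

Run:
```python
from h import *
from station import arm
st(arm.state())
p,d=arm.get_image('scene');crop(p,200,120,400,300,4,'pics/ds.png');st(arm.state())
g=load('pics/scene0.npz')
crop(g['p'],200,120,400,300,4,'pics/s0.png')
# predicted front lower/upper corner for openings
for o in (0,.03,.04,.05):
  q=R.from_euler('z',.21).apply([[-.097-o,-.075,.085],[-.097-o,-.075,0.0],[-.132-o,0,.045]])+[.498,.1005,0]
  print(o,np.round((proj(g,q)-[199.5,119.5])*4,0).tolist())
```

```text
t 14.25 pos [0.5428 0.1112 0.1718] yaw 0.0009 ydown [0.     0.0001] F [ 1.36 -0.27  5.88] M [-0.009 -0.203  0.004] w 0.0106
t 14.30 pos [0.5428 0.1112 0.1718] yaw 0.0009 ydown [0.     0.0001] F [1.41 0.85 5.89] M [-0.027 -0.256  0.007] w 0.0104
0 [[312.0, 372.0], [318.0, 475.0], [186.0, 371.0]]
0.03 [[265.0, 398.0], [273.0, 501.0], [140.0, 395.0]]
0.04 [[249.0, 406.0], [258.0, 509.0], [124.0, 403.0]]
0.05 [[233.0, 415.0], [243.0, 518.0], [108.0, 411.0]]
```

View pics/ds.png

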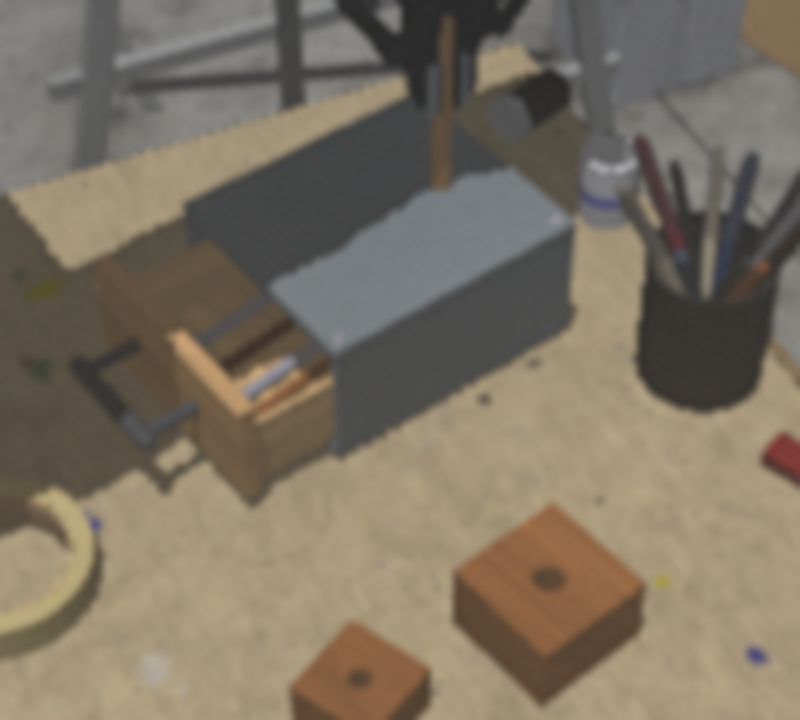

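View pics/s0.png

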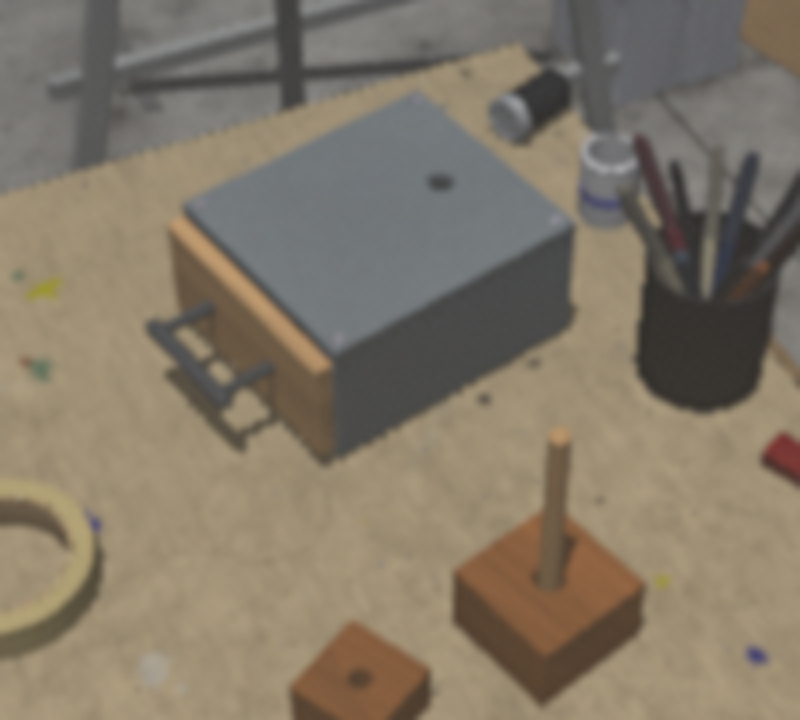

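The front corner moved by (-80,+40) crop pixels, where 50 mm predicts (-79,+43), and it was still between t=13.2 and 14.3. The drawer is fully open, so I'm withdrawing the dowel.

Request:
arm_command(
  motion=[
    {"x":0,"y":-0.003,"z":0,"rx":0,"ry":0,"rz":0,"claw":255},
    {"x":0,"y":-0.01,"z":0,"rx":0,"ry":0,"rz":0,"claw":255},
    {"x":0,"y":-0.015,"z":0,"rx":0,"ry":0,"rz":0,"claw":255},
    {"x":0,"y":-0.02,"z":0,"rx":0,"ry":0,"rz":0,"claw":255},
    {"x":0,"y":-0.02,"z":0,"rx":0,"ry":0,"rz":0,"claw":255},
  ],
)

```text
time_s: 14.8
tool_pos: [0.5422, 0.1111, 0.2405]
tcp_rot: [0.501, -0.5, 0.499, -0.5]
contact_force: [1.4, 0.6, 0.5]
grip_width: 0.0103
```

Request:
arm_command(
  motion=[
    {"x":0.02,"y":-0.007,"z":-0.004,"rx":0,"ry":0,"rz":0,"claw":255},
    {"x":0.042,"y":0,"z":-0.01,"rx":0,"ry":0,"rz":0,"claw":255},
    {"x":0.042,"y":0,"z":-0.01,"rx":0,"ry":0,"rz":0,"claw":255},
    {"x":0.042,"y":0,"z":-0.01,"rx":0,"ry":0,"rz":0,"claw":255},
    {"x":0.042,"y":0,"z":-0.01,"rx":0,"ry":0,"rz":0,"claw":255},
  ],
)

```text
time_s: 15.3
tool_pos: [0.4979, -0.0782, 0.247]
tcp_rot: [0.501, -0.5, 0.499, -0.5]
contact_force: [1.1, -0.5, 0.0]
grip_width: 0.0105
```

Request:
arm_command(
  motion=[
    {"x":0.04,"y":0,"z":-0.01,"rx":0,"ry":0,"rz":0,"claw":255},
    {"x":0.0234,"y":0,"z":-0.005,"rx":0,"ry":0,"rz":0,"claw":255},
    {"x":0,"y":0,"z":0,"rx":0,"ry":0,"rz":0,"claw":255},
    {"x":0,"y":0,"z":0,"rx":0,"ry":0,"rz":0,"claw":255},
    {"x":0,"y":0,"z":0,"rx":0,"ry":0,"rz":0,"claw":255},
  ],
)

```text
time_s: 15.8
tool_pos: [0.484, -0.1395, 0.2467]
tcp_rot: [0.5, -0.5, 0.499, -0.5]
contact_force: [-0.4, -0.7, -0.8]
grip_width: 0.0106
```

Run:
```python
from h import *
from station import arm
s=arm.state();st(s);tocmd(s,[.4838,-.1402,.170])
```

```text
t 15.80 pos [ 0.484  -0.1395  0.2467] yaw 0.0016 ydown [-0.0007  0.0003] F [-0.36 -0.72 -0.83] M [-0.036 -0.051 -0.004] w 0.0106
shift tool [ 0.0007  0.0767 -0.0001] turn [ 0.0007  0.0016 -0.0003]
```

Request:
arm_command(
  motion=[
    {"x":0.0007,"y":0.03,"z":0,"rx":0,"ry":0,"rz":0,"claw":255},
    {"x":0,"y":0.03,"z":0,"rx":0,"ry":0,"rz":0,"claw":255},
    {"x":0,"y":0.02,"z":0,"rx":0,"ry":0,"rz":0,"claw":255},
    {"x":0,"y":0.005,"z":0,"rx":0,"ry":0,"rz":0,"claw":255},
    {"x":0,"y":0,"z":0,"rx":0,"ry":0,"rz":0,"claw":255},
  ],
)

```text
time_s: 16.3
tool_pos: [0.4838, -0.1402, 0.1615]
tcp_rot: [0.501, -0.5, 0.499, -0.5]
contact_force: [0.2, 0.9, -0.1]
grip_width: 0.0105
```

Request:
arm_command(
  motion=[
    {"x":0,"y":0,"z":0,"rx":0,"ry":0,"rz":0,"claw":255},
    {"x":0,"y":0,"z":0,"rx":0,"ry":0,"rz":0,"claw":255},
    {"x":0,"y":0,"z":0,"rx":0,"ry":0,"rz":0,"claw":255},
  ],
)

```text
time_s: 16.6
tool_pos: [0.4844, -0.141, 0.1624]
tcp_rot: [-0.5, 0.499, -0.5, 0.5]
contact_force: [-0.2, 0.1, -0.5]
grip_width: 0.0108
```

```bash
python3 look.py w7
python3 - <<'E'
from h import *
w=load('pics/w7.npz')
crop(w['p'],265,165,375,245,7,'pics/w7d.png')
zt=w['pos'][2]-.1065
P=proj(w,np.array([[.4838+.008*np.cos(a),-.1402+.008*np.sin(a),.043] for a in np.linspace(0,6.28,90)]));print((P.min(0)-[264.5,164.5])*7,(P.max(0)-[264.5,164.5])*7)
E
```

```text
t 16.60 pos [ 0.4844 -0.141   0.1624] yaw 0.0010 ydown [ 0.0008 -0.0004] F [-0.23  0.06 -0.48] M [-0.007  0.009 -0.014] w 0.0108
t 16.65 pos [ 0.4842 -0.141   0.1622] yaw 0.0009 ydown [ 0.0004 -0.0003] F [-0.53  0.21 -0.58] M [ 0.021 -0.023  0.015] w 0.0102
[316.89942714 217.04773195] [454.47282676 347.6710331 ]
```

View pics/w7d.png

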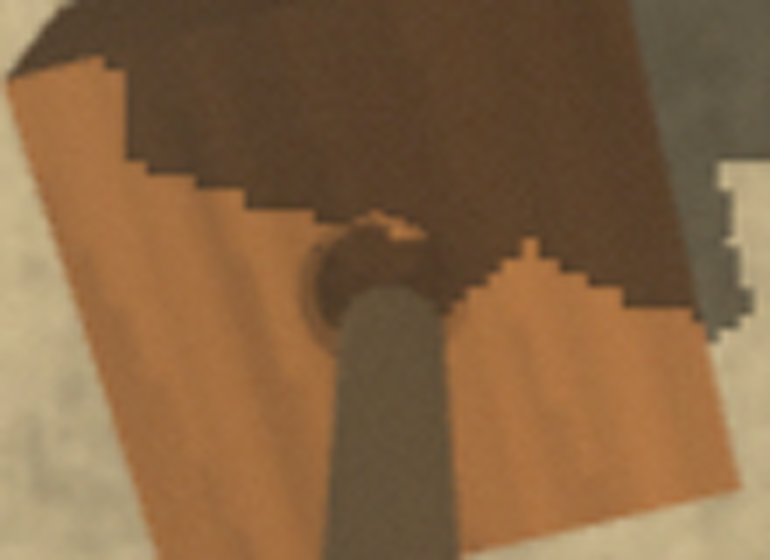

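Run:
```python
from h import *
w=load('pics/w7.npz')
T=lambda x,y:((x+.5)/7-.5+265,(y+.5)/7-.5+165)
zt=w['pos'][2]-.1065
print('tip',ray(w,*T(392,338),zt),'pos',w['pos'])
print('inner left',ray(w,*T(315,285),.043),'outer left',ray(w,*T(300,285),.045),'inner top',ray(w,*T(383,222),.043))
a,b=ray(w,*T(8,78),.045),ray(w,*T(740,487),.045);print(a,b,(a+b)/2,np.linalg.norm(a-b))
```

```text
tip [ 0.48455764 -0.14239558  0.05594179] pos [ 0.48435871 -0.14104271  0.16244179]
inner left [ 0.47563716 -0.14051253  0.043     ] outer left [ 0.47397574 -0.13984919  0.045     ] inner top [ 0.48354303 -0.13285693  0.043     ]
[ 0.44160961 -0.11548702  0.045     ] [ 0.52604862 -0.16514142  0.045     ] [ 0.48382911 -0.14031422  0.045     ] 0.0979566588718628
```

Request:
arm_command(
  motion=[
    {"x":-0.0013,"y":0.004,"z":-0.0006,"rx":0,"ry":0,"rz":0,"claw":255},
    {"x":0,"y":0.004,"z":0,"rx":0,"ry":0,"rz":0,"claw":255},
    {"x":0,"y":0.003,"z":0,"rx":0,"ry":0,"rz":0,"claw":255},
    {"x":0,"y":0.002,"z":0,"rx":0,"ry":0,"rz":0,"claw":255},
    {"x":0,"y":0,"z":0,"rx":0,"ry":0,"rz":0,"claw":255},
  ],
)

```text
time_s: 17.15
tool_pos: [0.4831, -0.1396, 0.1482]
tcp_rot: [0.5, -0.5, 0.499, -0.5]
contact_force: [-0.5, 0.1, 0.3]
grip_width: 0.0104
```

Request:
arm_command(
  motion=[
    {"x":0,"y":0,"z":0,"rx":0,"ry":0,"rz":0,"claw":255},
    {"x":0,"y":0,"z":0,"rx":0,"ry":0,"rz":0,"claw":255},
  ],
)

```text
time_s: 17.35
tool_pos: [0.4833, -0.1397, 0.1487]
tcp_rot: [0.5, -0.5, 0.5, -0.5]
contact_force: [0.1, -0.3, -0.4]
grip_width: 0.0103
```

```bash
python3 look.py w8
python3 - <<'E'
from h import *
w=load('pics/w8.npz')
crop(w['p'],265,165,375,245,7,'pics/w8d.png')
E
```

```text
t 17.35 pos [ 0.4833 -0.1397  0.1487] yaw 0.0009 ydown [-0.0004 -0.    ] F [ 0.13 -0.33 -0.38] M [0.014 0.02  0.011] w 0.0103
t 17.40 pos [ 0.4833 -0.1397  0.1487] yaw 0.0009 ydown [-0.0003 -0.0001] F [-0.26  0.18  0.13] M [-0.014 -0.02  -0.014] w 0.0106
```

View pics/w8d.png

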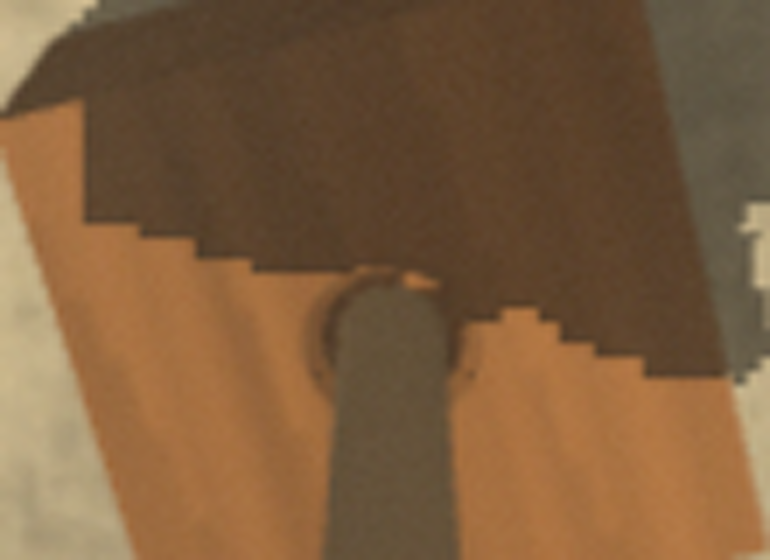

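The tip has entered the hole freely. Lowering it.

Request:
arm_command(
  motion=[
    {"x":0,"y":0.006,"z":0.0003,"rx":0,"ry":0,"rz":0,"claw":255},
    {"x":0,"y":0.007,"z":0,"rx":0,"ry":0,"rz":0,"claw":255},
    {"x":0,"y":0.007,"z":0,"rx":0,"ry":0,"rz":0,"claw":255},
    {"x":0,"y":0.004,"z":0,"rx":0,"ry":0,"rz":0,"claw":255},
    {"x":0,"y":0,"z":0,"rx":0,"ry":0,"rz":0,"claw":255},
  ],
)

```text
time_s: 17.9
tool_pos: [0.4831, -0.1395, 0.1238]
tcp_rot: [0.501, -0.5, 0.499, -0.5]
contact_force: [-0.9, -0.4, -0.7]
grip_width: 0.0101
```

Request:
arm_command(
  motion=[
    {"x":0,"y":0.001,"z":0,"rx":0,"ry":0,"rz":0,"claw":255},
    {"x":0,"y":0.001,"z":0,"rx":0,"ry":0,"rz":0,"claw":255},
    {"x":0,"y":0,"z":0,"rx":0,"ry":0,"rz":0,"claw":255},
    {"x":0,"y":0,"z":0,"rx":0,"ry":0,"rz":0,"claw":255},
  ],
)

```text
time_s: 18.3
tool_pos: [0.4837, -0.1397, 0.1228]
tcp_rot: [0.5, -0.5, 0.5, -0.5]
contact_force: [0.1, 0.0, -1.0]
grip_width: 0.0104
```

Request:
arm_command(
  motion=[
    {"x":0,"y":0.0007,"z":0,"rx":0,"ry":0,"rz":0,"claw":255},
    {"x":0,"y":0.0005,"z":0,"rx":0,"ry":0,"rz":0,"claw":255},
    {"x":0,"y":0,"z":0,"rx":0,"ry":0,"rz":0,"claw":255},
    {"x":0,"y":0,"z":0,"rx":0,"ry":0,"rz":0,"claw":255},
  ],
)

```text
time_s: 18.7
tool_pos: [0.4837, -0.1397, 0.1215]
tcp_rot: [0.5, -0.5, 0.5, -0.5]
contact_force: [0.4, 0.5, 1.3]
grip_width: 0.0105
```

Request:
arm_command(
  motion=[
    {"x":0,"y":0.0005,"z":0,"rx":0,"ry":0,"rz":0,"claw":255},
    {"x":0,"y":0,"z":0,"rx":0,"ry":0,"rz":0,"claw":255},
    {"x":0,"y":0,"z":0,"rx":0,"ry":0,"rz":0,"claw":255},
  ],
)

```text
time_s: 19.0
tool_pos: [0.4839, -0.1397, 0.1214]
tcp_rot: [-0.5, 0.5, -0.5, 0.5]
contact_force: [-1.5, -0.2, 9.6]
grip_width: 0.0104
```

The dowel is on the floor of the hole (9.6 N). Backing off slightly and opening gently.

Request:
arm_command(
  motion=[
    {"x":0,"y":-0.0003,"z":0,"rx":0,"ry":0,"rz":0,"claw":215},
    {"x":0,"y":0,"z":0,"rx":0,"ry":0,"rz":0,"claw":205},
    {"x":0,"y":0,"z":0,"rx":0,"ry":0,"rz":0,"claw":195},
    {"x":0,"y":0,"z":0,"rx":0,"ry":0,"rz":0,"claw":180},
    {"x":0,"y":0,"z":0,"rx":0,"ry":0,"rz":0,"claw":120},
  ],
  force=20,
)

```text
time_s: 19.5
tool_pos: [0.4835, -0.1396, 0.1211]
tcp_rot: [0.5, -0.5, 0.5, -0.5]
contact_force: [-0.3, -0.4, 0.1]
grip_width: 0.0383
```

Request:
arm_command(
  motion=[
    {"x":0,"y":0,"z":0,"rx":0,"ry":0,"rz":0,"claw":40},
    {"x":0,"y":0,"z":0,"rx":0,"ry":0,"rz":0,"claw":0},
    {"x":0,"y":0,"z":0,"rx":0,"ry":0,"rz":0,"claw":0},
    {"x":0,"y":0,"z":0,"rx":0,"ry":0,"rz":0,"claw":0},
    {"x":0,"y":0,"z":0,"rx":0,"ry":0,"rz":0,"claw":0},
  ],
)

```text
time_s: 20.0
tool_pos: [0.4836, -0.1397, 0.1212]
tcp_rot: [0.5, -0.5, 0.5, -0.5]
contact_force: [-0.4, -0.6, 0.1]
grip_width: 0.0854
```

Run:
```python
from h import *
from station import arm
st(arm.state())
p,d=arm.get_image('wrist');crop(p,200,180,440,360,3,'pics/w9c.png')
```

```text
t 20.00 pos [ 0.4836 -0.1397  0.1212] yaw 0.0009 ydown [-0.0005 -0.    ] F [-0.41 -0.64  0.09] M [-0.019 -0.011 -0.016] w 0.0854
```

View pics/w9c.png

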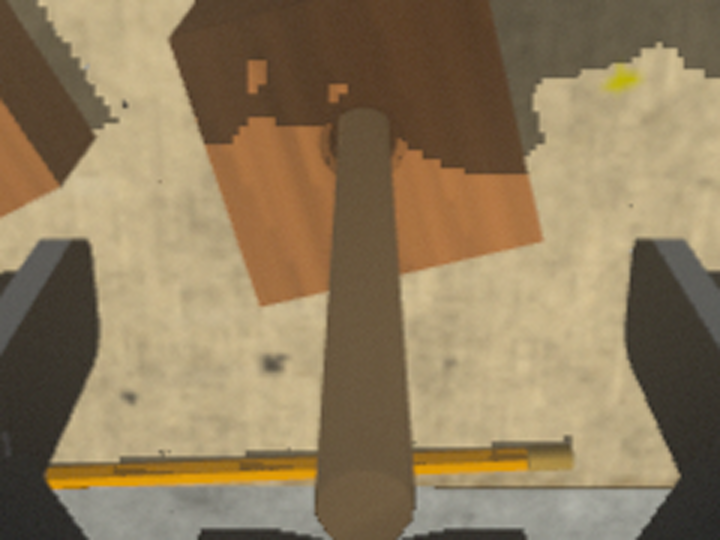

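The dowel stands free between the open fingers (crop column 364). Retreating straight up and checking.

Request:
arm_command(
  motion=[
    {"x":0,"y":-0.02,"z":0,"rx":0,"ry":0,"rz":0,"claw":0},
    {"x":0,"y":-0.04,"z":0,"rx":0,"ry":0,"rz":0,"claw":0},
    {"x":0,"y":-0.04,"z":0,"rx":0,"ry":0,"rz":0,"claw":0},
    {"x":0,"y":-0.04,"z":0,"rx":0,"ry":0,"rz":0,"claw":0},
    {"x":0,"y":0,"z":-0.03,"rx":0,"ry":0,"rz":0,"claw":0},
  ],
)

```text
time_s: 20.55
tool_pos: [0.4578, -0.1406, 0.2665]
tcp_rot: [0.499, -0.497, 0.502, -0.502]
contact_force: [-0.4, -0.0, -1.0]
grip_width: 0.0855
```

Request:
arm_command(
  motion=[
    {"x":0,"y":0,"z":-0.03,"rx":0,"ry":0,"rz":0,"claw":0},
    {"x":0,"y":0,"z":0,"rx":0,"ry":0,"rz":0,"claw":0},
    {"x":0,"y":0,"z":0,"rx":0,"ry":0,"rz":0,"claw":0},
    {"x":0,"y":0,"z":0,"rx":0,"ry":0,"rz":0,"claw":0},
  ],
)

```text
time_s: 20.95
tool_pos: [0.4241, -0.1397, 0.2612]
tcp_rot: [0.5, -0.5, 0.5, -0.5]
contact_force: [0.1, 0.6, -0.2]
grip_width: 0.0856
```

Run:
```python
from h import *
from station import arm
st(arm.state())
p,d=arm.get_image('scene');cv2.imwrite('pics/fs.png',p[:,:,::-1]);crop(p,200,120,400,300,4,'pics/fsc.png')
p,d=arm.get_image('top');cv2.imwrite('pics/ft.png',p[:,:,::-1])
```

```text
t 20.95 pos [ 0.4241 -0.1397  0.2612] yaw 0.0010 ydown [-0.0003  0.    ] F [ 0.09  0.55 -0.15] M [ 0.024 -0.01   0.041] w 0.0856
```

View pics/fsc.png

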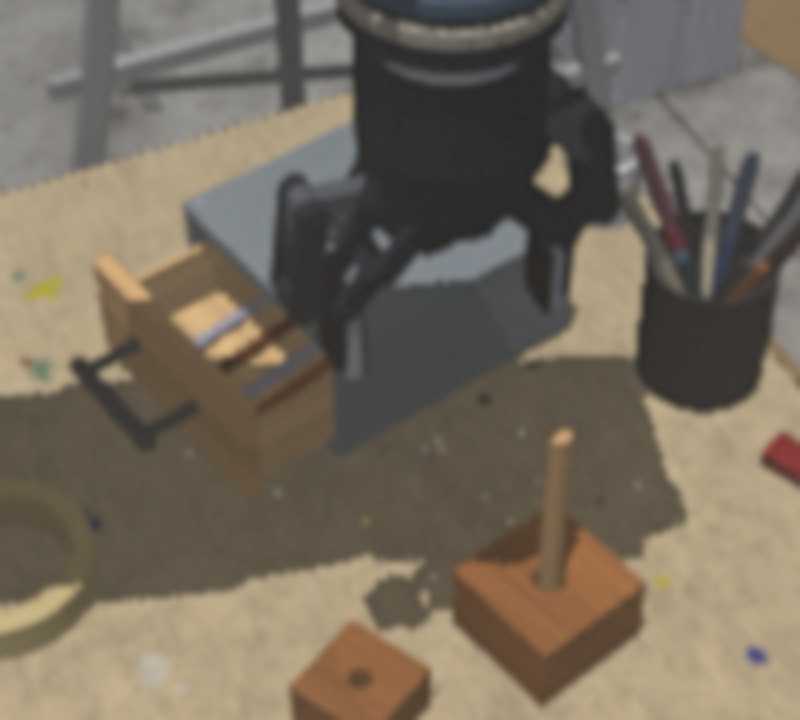

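View pics/ft.png

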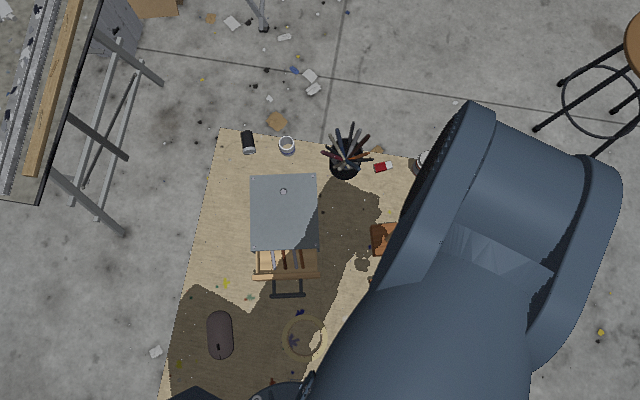

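The dowel's top is at scene-crop pixel (561,438), against (560,437) at the start, so it is fully seated. The drawer is still fully open and the bystanders I can see are in place. Handing in.

Run:
```python
from station import arm
print(arm.close_job())
```

```text
the job is handed in; nothing more can be done
None
```

The drawer stands fully open and the dowel is back upright in its block. I handed the job in at about 21 s.

- **Catch:** I put the dowel through the hole and met the catch about 19 to 20 mm below its mouth. I pressed it about 6 mm, at roughly 6 N (6.9 N at most in the readings), and never felt the stop. I held it down until the drawer had stopped.
- **Drawer:** its front moved by the amount predicted for a 50 mm opening. It had not moved between the pictures at 13.2 s and 14.3 s, and it was still open after I withdrew the dowel.
- **Dowel:** I lowered it until it met the floor of the block's hole (about 10 N) and let go. Its top then stood within one enlarged-picture pixel of where it started.
- **Bystanders:** the film can and eraser were in place in the last picture. The cement can was partly hidden behind the arm there, but the gripper never went near it.
- **Disagreements:** just after the catch freed, the force dipped briefly to 3 N and then returned to about 6 N. The wrist camera put the dowel's tip about 1.4 mm off the gripper's axis, so I steered by the camera. It went into both holes without a sideways push.

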